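# Put the cleaned gas hob back together

## Robot

A 6-joint arm with a two-finger parallel gripper is mounted at the origin on the work surface. World frame = base frame: x ahead of the robot, y to its left, z up, the work surface at z = 0. Lengths are in m, angles in degrees, forces in N, time in s.
With the tool pointing down it reaches from about 0.4 to 0.825 m from the base axis. Payload 7 kg.
Tool frame: the origin (TCP) lies on the centre line of the jaws, within the pads' length; the fingertips stand r.nose_length ahead of it and the grasp point (between the pads) lies 2 mm behind it (r.nose_length is the distance from the TCP to the fingertips, in m); z points along the fingers, y is the direction in which the jaws open and shut (so a half turn about z gives the same grasp; the last joint's range is limited). The gripper opens to 88 mm and grips with 3 to 60 N. Pads are 19 mm wide; open, the fingers measure 130 mm over their backs; the gripper's body (78 mm by 193 mm) begins 47 mm behind the grasp point.
Start: joints at [93.226, 20.546, 0.682, 0, -70.136, -16.507], TCP at [0.155, 0.657, 0.222] pointing down, gripper open.
Joint ranges: [-176.03, 176.03], [-82.01, 121.73], [-58.28, 71.71], [-173.87, 95.51], [-174.79, -0.11], [-173.66, 173.66]. Speed limits (degrees/s): [136.94, 136.94, 172.46, 180, 180, 180].

## Interface

Orientations are given as [roll, pitch, yaw] about the fixed x, y, z axes, in that order (R = Rz(yaw) Ry(pitch) Rx(roll)).
In Python, from plant import r gives the robot as it stands.
- The arm moves only by the tool apply_moves, never from a script. Its argument "targets" is a list of rows, each a list of 3 entries, a list of its own where there are three numbers: the shift along the tool's x, y, z scaled (see below), then the turn, a rotation vector about the tool's x, y, z scaled (see below), then the finger opening in mm, from 0 to 87.6. A call has 1 to 5 rows; each row shifts and turns the pose as measured when the row begins, along the tool's axes as they then stand; what a row does not reach is not made up. The controller multiplies each number of a shift by 0.04 m and each number of a turn by 8 degrees. A row lasts 1/10 s, in which the tool goes at most 50 mm and 8.59 degrees, less where a joint would pass 70% of its speed; a pose out of reach is approached as far as the arm can. A call with a number of a shift or a turn outside -1 to 1 is refused whole. A call with a gripper value outside its range is refused whole. The fingers move at their own pace and stop on an object; "squeeze" is the grip in N (left out, the last holds). Time passes only in rows, so rows that do not move let the fingers close. It gives the time, the measured TCP pose, the force and the opening at its end, in the units of the state.
- r.get_state(): the state, without advancing time (a new reading comes with each control period).
- r.capture(name): name is "side" or "top" or "wrist"; returns a dict with "img" (420x560x3 uint8, blue, green, red), "z_map" (420x560 float32, m along the optical axis (not along the pixel's ray), 0 where there is no reading), "fx", "fy", "cx", "cy" (pixels), "camera_from_world" (4x4, takes a point from world to camera coordinates); the wrist camera has in their place "mount" (4x4, takes a point from camera to tool coordinates, whose origin is the TCP and whose axes are the flange's). Camera axes: x right, y up, looking along -z (the intrinsics and any distortion apply to the point x, -y, -z); pixel columns grow to the right and rows downward; lengths in m; the calibration is good to about 2 mm. A picture is of the moment at which its call begins: read the wrist's pose just before it.
- r.close_job(): hands the job in, once; it reports no verdict.
The state is a dict: "time_s": time; "joints": joint angles; "qd": joint speeds; "joint_torque": joint torques, N m; "tcp_pos": TCP position; "eef_rot": TCP orientation; "contact_force": force on the tool from outside, world axes, zero at the start; "moment": the same for the moment, N m; "gripper_width": finger opening in m.
Only numpy, scipy, OpenCV 4.12 (cv2) and the standard library are available. Lean on these libraries where they do the work, as an engineer would, in place of code of your own. Each camera call takes 0.05 s, during which the arm holds its last target.

## Task

The gas hob has been cleaned and its parts lie on the counter: rebuild both burners (a slotted crown centred on each burner cup, then a black cap flat and centred on the crown), and then stand a pan support over each burner, feet on the hob plate, centred and square with the hob. Then put the kettle and the saucepan, or whichever of them is there, back on the hob, upright and centred on the prongs, one to a burner. Leave the pepper mill, mug and jar where they are.

Things in the scene. Friction and masses are not known exactly. Their poses are not given: they have to be found in the camera images.
- hob: Two-burner gas hob, fixed: flat steel plate 480 x 270 mm, top 5 mm above the counter. Origin under the middle of the plate, on the counter; x along its long side from the front (two knobs 34 mm across, 28 mm high, 205 mm before the origin, 55 mm either side) to the rear burner, z up. Round dark marks on the plate show where the pan supports' feet stand, 69 mm from each burner in x and y.
- burner_front (a point): Centre of the top of the front burner cup, a fixed aluminium stub 54 mm across that rises 12 mm from the hob plate (17 mm above the counter). 90 mm in front of the hob's origin, 210 mm from the rear burner. Axes as the hob's.
- burner_rear (a point): Centre of the top of the rear burner cup, the same as the front one, 120 mm behind the hob's origin. Axes as the hob's.
- crown_1: Burner crown (flame spreader), one of two alike that fit either burner: loose aluminium disc 64 mm across, 18 mm high, ringed with dark flame slots, 110 g. Origin at the centre of its flat underside, z up. Starts flat on the counter; belongs on a burner cup, overhanging it 5 mm all round (only friction holds it).
- crown_2: Burner crown (flame spreader), one of two alike that fit either burner: loose aluminium disc 64 mm across, 18 mm high, ringed with dark flame slots, 110 g. Origin at the centre of its flat underside, z up. Starts flat on the counter; belongs on a burner cup, overhanging it 5 mm all round (only friction holds it).
- cap_1: Burner cap, one of two alike that fit either burner: loose plain black enamelled disc 60 mm across, 12 mm thick, bevelled upper edge, 130 g. Origin at the centre of its flat underside, z up. Starts flat on the counter; belongs on a crown (only friction holds it).
- cap_2: Burner cap, one of two alike that fit either burner: loose plain black enamelled disc 60 mm across, 12 mm thick, bevelled upper edge, 130 g. Origin at the centre of its flat underside, z up. Starts flat on the counter; belongs on a crown (only friction holds it).
- support_1: Iron pan support, two alike, 0.36-0.54 kg: frame 150 x 150 mm, top 58 mm up, bars 10 mm wide, 12 deep, on four corner feet 12 mm square; four prongs 9 mm wide, 13 deep run along its x and y axes from the sides to 24 mm from the centre, tops 62 mm up (67 mm over the counter once on the hob). Origin: centre, at the feet's underside; z up. Pinch a prong 50 mm from the centre.
- support_2: Iron pan support, two alike, 0.36-0.54 kg: frame 150 x 150 mm, top 58 mm up, bars 10 mm wide, 12 deep, on four corner feet 12 mm square; four prongs 9 mm wide, 13 deep run along its x and y axes from the sides to 24 mm from the centre, tops 62 mm up (67 mm over the counter once on the hob). Origin: centre, at the feet's underside; z up. Pinch a prong 50 mm from the centre.
- kettle: Steel stove kettle, 0.4 to 0.8 kg, absent in some starts: body 120 mm across, base 116 mm, 88 mm high; spout along its +x, to 97 mm from the axis. Origin at the centre of its base, z up. Fixed overhead handle: black bar along its x, 104 mm long, 20 mm wide, 16 mm high, centred 146 mm above the base, a thin post at each end; the lid knob under it ends 105 mm above the base.
- saucepan: Small open steel saucepan, 0.4 to 0.65 kg, absent in some starts: 124 mm across the rim, base 112 mm, 70 mm high. Origin at the centre of its base, z up. One straight black handle along its -x, from 63 to 180 mm from the axis, 22 mm wide, 14 mm high, centred 62 mm above the base; pinch it from above about 90 mm from the axis.
- pepper_mill: Wooden pepper mill 54 mm across, 138 mm tall, standing at the left of the counter; not part of the job. Origin at the centre of its base.
- mug: White mug 80 mm across, 90 mm tall, standing at the right of the counter; not part of the job. Origin at the centre of its base.
- jar: Glass jar with a wooden lid, 70 mm across, 110 mm tall, at the right of the counter; not part of the job. Origin at the centre of its base.
Things that resemble listed ones, but are neither listed nor needed, are in the scene too. What is shaped like the crown_2 but purple is not meant. What is shaped like the crown_1 but turquoise is not meant.

How it is judged (in metres and radians):
On the way, in this order (a step that is already met when the one before it is completed fails the run):
1. both burners are rebuilt: a crown centred on each cup and a cap flat and centred on each crown ((((horizontal distance between crown_1 and burner_front below 0.007 m and z of crown_1 in the frame of burner_front between -0.003 and 0.003 m and angle between crown_1's own z axis and vertical below 0.06 rad) and (horizontal distance between crown_2 and burner_rear below 0.007 m and z of crown_2 in the frame of burner_rear between -0.003 and 0.003 m and angle between crown_2's own z axis and vertical below 0.06 rad)) or ((horizontal distance between crown_1 and burner_rear below 0.007 m and z of crown_1 in the frame of burner_rear between -0.003 and 0.003 m and angle between crown_1's own z axis and vertical below 0.06 rad) and (horizontal distance between crown_2 and burner_front below 0.007 m and z of crown_2 in the frame of burner_front between -0.003 and 0.003 m and angle between crown_2's own z axis and vertical below 0.06 rad))) and (((horizontal distance between cap_1 and burner_front below 0.007 m and z of cap_1 in the frame of burner_front between 0.015 and 0.021 m and angle between cap_1's own z axis and vertical below 0.06 rad) and (horizontal distance between cap_2 and burner_rear below 0.007 m and z of cap_2 in the frame of burner_rear between 0.015 and 0.021 m and angle between cap_2's own z axis and vertical below 0.06 rad)) or ((horizontal distance between cap_1 and burner_rear below 0.007 m and z of cap_1 in the frame of burner_rear between 0.015 and 0.021 m and angle between cap_1's own z axis and vertical below 0.06 rad) and (horizontal distance between cap_2 and burner_front below 0.007 m and z of cap_2 in the frame of burner_front between 0.015 and 0.021 m and angle between cap_2's own z axis and vertical below 0.06 rad)))), for 0.3 s.
2. a pan support stands over each burner, centred and square with the hob, the burners still in order under them (all of step 1 and (((horizontal distance between support_1 and burner_front below 0.01 m and z of support_1 in the frame of burner_front between -0.015 and -0.009 m and angle between support_1's own z axis and vertical below 0.05 rad and (angle between the x axis of support_1 and the x axis of hob, either way round below 0.12 rad or angle between the x axis of support_1 and the y axis of hob, either way round below 0.12 rad)) and (horizontal distance between support_2 and burner_rear below 0.01 m and z of support_2 in the frame of burner_rear between -0.015 and -0.009 m and angle between support_2's own z axis and vertical below 0.05 rad and (angle between the x axis of support_2 and the x axis of hob, either way round below 0.12 rad or angle between the x axis of support_2 and the y axis of hob, either way round below 0.12 rad))) or ((horizontal distance between support_1 and burner_rear below 0.01 m and z of support_1 in the frame of burner_rear between -0.015 and -0.009 m and angle between support_1's own z axis and vertical below 0.05 rad and (angle between the x axis of support_1 and the x axis of hob, either way round below 0.12 rad or angle between the x axis of support_1 and the y axis of hob, either way round below 0.12 rad)) and (horizontal distance between support_2 and burner_front below 0.01 m and z of support_2 in the frame of burner_front between -0.015 and -0.009 m and angle between support_2's own z axis and vertical below 0.05 rad and (angle between the x axis of support_2 and the x axis of hob, either way round below 0.12 rad or angle between the x axis of support_2 and the y axis of hob, either way round below 0.12 rad))))), for 0.3 s.
At the end, for the whole second after the job is handed in: On each burner: crown and cap within 7 mm of its axis, flat and seated (0.06 rad, 3 mm); a support on the plate within 10 mm, level, square within 0.12 rad (any quarter turn). Each pot there is stands on the prongs over a burner within 14 mm, upright (0.06 rad, 4 mm). All at rest (all of step 2 and ((horizontal distance between kettle and burner_front below 0.014 m and z of kettle in the frame of burner_front between 0.046 and 0.054 m and angle between kettle's own z axis and vertical below 0.06 rad) or (horizontal distance between kettle and burner_rear below 0.014 m and z of kettle in the frame of burner_rear between 0.046 and 0.054 m and angle between kettle's own z axis and vertical below 0.06 rad)) and ((horizontal distance between saucepan and burner_front below 0.014 m and z of saucepan in the frame of burner_front between 0.046 and 0.054 m and angle between saucepan's own z axis and vertical below 0.06 rad) or (horizontal distance between saucepan and burner_rear below 0.014 m and z of saucepan in the frame of burner_rear between 0.046 and 0.054 m and angle between saucepan's own z axis and vertical below 0.06 rad)) and linear speed of each of crown_1, crown_2, cap_1, cap_2, support_1, support_2, kettle, saucepan below 0.02 m/s); the robot touches nothing.
It fails at once if the pepper mill, mug or jar is moved more than 30 mm (distance of any of pepper_mill, mug, jar from where it was at the start of the episode above 0.03 m).
Of kettle, saucepan only 1 to 2 are there at a start; the rules pass over those that are not, and their reading is None.
At some moment in a run one of kettle, saucepan may be knocked a few centimetres aside while the robot is not near it.
Once in a run the grip may slacken for a moment while it holds something.
It also fails if it takes over 208 s, if anything falls off the work surface, if the arm or the gripper's body presses on something with over 40 N, if the wrist force passes 120 N, or if a joint passes its speed limit or range.

## Working session

There is one attempt and no reset: what is moved stays moved. The work goes in short steps, Python scripts to look and compute and a tool call to move; the robot and the scene stay as the last step left them, time stands still between calls to the robot, and variables do not carry over. Pictures are saved under pics/ and viewed, and the job is handed in when it is done.

Besides the shell and the picture viewer there is one more tool, called as name(argument=value, ...), one argument or row to a line, values as JSON. apply_moves: Moves the arm, as the interface text tells. Its arguments: {"type":"object","properties":{"targets":{"type":"array","items":{"type":"array"}},"squeeze":{"type":"number"}},"required":["targets"]}

```bash
ls; mkdir -p pics; python3 - <<'E'
from plant import r
import cv2
print(r.get_state(), r.nose_length)
for n in ("top","side","wrist"):
    c=r.capture(n); cv2.imwrite(f"pics/{n}0.png",c["img"]); print(n,[c[k] for k in c if k not in("img","z_map")], c["z_map"].min(), c["z_map"].max())
E
```

```text
pics
{'time_s': 0.0, 'joints': array([ 9.32252739e+01,  2.05901329e+01,  6.35413552e-01, -2.03419427e-02,
       -7.01353081e+01, -1.65069510e+01]), 'qd': array([ 0.09702047,  0.0403267 ,  0.08418497, -0.11465979,  0.05304156,
        0.0596378 ]), 'joint_torque': array([ 1.11887985e-03, -5.82712805e+01,  2.93059409e+01,  6.99733749e+00,
        6.94596136e-03, -1.58343018e-04]), 'tcp_pos': array([0.15498339, 0.65647328, 0.22144914]), 'eef_rot': array([ 1.79908249e+02, -7.24737216e-03, -1.32885985e+01]), 'contact_force': array([-0.61960054,  0.62881764, -0.02767741]), 'moment': array([ 0.00535341,  0.02849592, -0.03779361]), 'gripper_width': 0.08746894228889202} 0.017
top [389.7646095470331, 389.7646095470331, 286.60802816549494, 204.6057280756556, array([[ 0.01929644, -0.99965165, -0.01800644, -0.06575583],
       [ 0.9889207 ,  0.01643184,  0.14753253, -0.57419633],
       [-0.14718526, -0.02065379,  0.98889328, -1.10283004],
       [ 0.        ,  0.        ,  0.        ,  1.        ]])] 0.0 2.0951352
side [542.9778103622983, 542.9778103622983, 283.57117717972466, 206.79304224110223, array([[ 0.68493175, -0.72854098, -0.00982538, -0.45996002],
       [ 0.54977917,  0.50792697,  0.66313879, -0.30483108],
       [-0.47813321, -0.4596066 ,  0.74843196, -1.61283921],
       [ 0.        ,  0.        ,  0.        ,  1.        ]])] 0.0 3.8363674
wrist [345.87756539094374, 345.87756539094374, 278.5948803515685, 216.4279129090181, array([[ 6.21766066e-04,  9.55489611e-01,  2.95024097e-01,
         8.09223485e-02],
       [ 9.99999469e-01, -8.36549937e-04,  6.01811985e-04,
        -5.56859669e-04],
       [ 8.21827489e-04,  2.95023566e-01, -9.55489623e-01,
        -1.62673119e-01],
       [ 0.00000000e+00,  0.00000000e+00,  0.00000000e+00,
         1.00000000e+00]])] 0.0 1.3638539
```

View pics/top0.png

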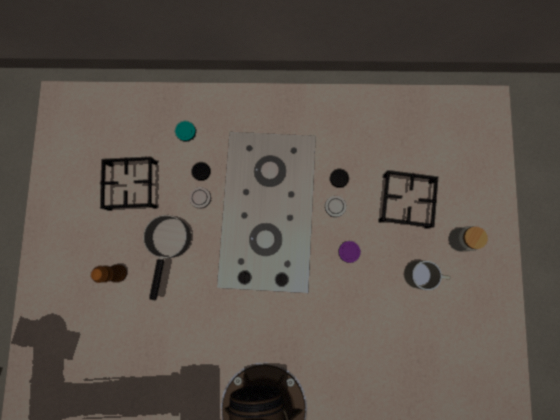

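View pics/side0.png

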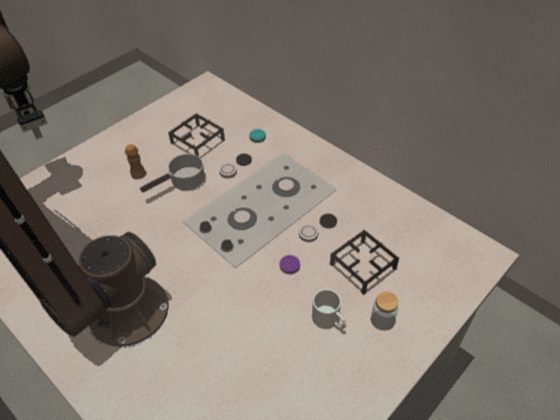

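View pics/wrist0.png

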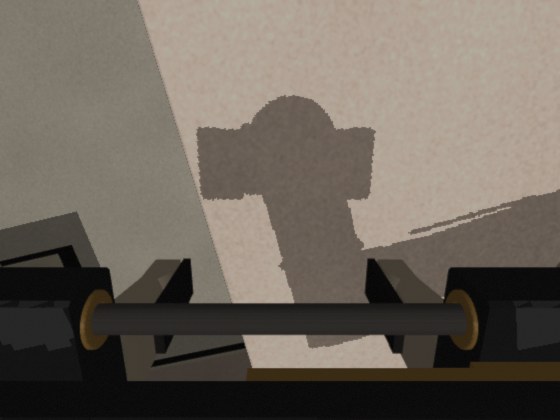

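The top view shows the saucepan at (169,237) and no kettle. The silver crowns are at (201,198) and (335,207), and the black caps at (201,171) and (339,178). The supports are at (130,183) and (409,199). The turquoise disc (185,131) and purple disc (349,251) are decoys.

```bash
cat > h.py <<'E'
from plant import r
import numpy as np, cv2
from scipy.spatial.transform import Rotation as R
def cam(n, save=None):
    s=r.get_state(); c=r.capture(n)
    if n=="wrist":
        T=np.eye(4); T[:3,:3]=R.from_euler('xyz',s['eef_rot'],degrees=True).as_matrix(); T[:3,3]=s['tcp_pos']
        c['w']=T@c['mount']
    else: c['w']=np.linalg.inv(c['camera_from_world'])
    if save: cv2.imwrite(f'pics/{save}.png',c['img'])
    return c
def ray(c,u,v):
    d=np.array([(u-c['cx'])/c['fx'],-(v-c['cy'])/c['fy'],-1.]); return c['w'][:3,3], c['w'][:3,:3]@d
def onz(c,u,v,z):
    o,d=ray(c,u,v); t=(z-o[2])/d[2]; return o+t*d
def dep(c,u,v):
    o,d=ray(c,u,v); return o+d*c['z_map'][int(round(v)),int(round(u))]
def proj(c,p):
    q=np.linalg.inv(c['w'])@np.append(p,1); return c['cx']+c['fx']*q[0]/-q[2], c['cy']+c['fy']*q[1]/q[2]
def cloud(c):
    v,u=np.mgrid[0:420,0:560]; z=c['z_map']
    d=np.stack([(u-c['cx'])/c['fx'],-(v-c['cy'])/c['fy'],-np.ones_like(z)],-1)*z[...,None]
    return d@c['w'][:3,:3].T+c['w'][:3,3]
def crop(c,u0,v0,u1,v1,k,name):
    cv2.imwrite(f'pics/{name}.png',cv2.resize(c['img'][v0:v1,u0:u1],None,fx=k,fy=k,interpolation=cv2.INTER_CUBIC))
def plan(p,yaw=None):
    """remaining shift in tool units (0.04 m) and turn (8 deg) to TCP p, tool down with yaw"""
    s=r.get_state(); M=R.from_euler('xyz',s['eef_rot'],degrees=True)
    d=M.inv().apply(np.array(p)-s['tcp_pos'])/0.04
    if yaw is None: yaw=s['eef_rot'][2]
    w=(M.inv()*R.from_euler('xyz',[180,0,yaw],degrees=True)).as_rotvec(degrees=True)/8
    print('tcp',s['tcp_pos'].round(4),'rot',s['eef_rot'].round(2),'shift',d.round(3),'turn',w.round(3),'t',round(s['time_s'],2),'F',s['contact_force'].round(1),'w',round(s['gripper_width']*1000,1))
E
python3 - <<'E'
from h import *
c=cam("top"); crop(c,90,115,370,305,2.8,"topcrop")
for n,u,v,z in [("crA",201,198,.018),("crB",335,207,.018),("capA",201,171,.012),("capB",339,178,.012),("front",265,239,.017),("rear",269,171,.017),("pan",169,237,.07),("mill",100,274,.138),("mug",422,274,.09),("jar",475,238,.11),("supA",130,183,.06),("supB",409,199,.06)]:
    print(n,onz(c,u,v,z).round(4),dep(c,u,v).round(3))
E
```

```text
crA [0.5947 0.2039 0.018 ] [0.595 0.204 0.018]
crB [ 0.574  -0.1998  0.018 ] [ 0.574 -0.2    0.019]
capA [0.6796 0.2098 0.012 ] [0.68  0.21  0.009]
capB [ 0.6641 -0.2124  0.012 ] [ 0.664 -0.212  0.011]
front [0.4748 0.0072 0.017 ] [0.475 0.007 0.019]
rear [0.6815 0.0007 0.017 ] [0.681 0.001 0.017]
pan [0.4724 0.2768 0.07  ] [0.476 0.296 0.011]
mill [0.3675 0.4318 0.138 ] [0.367 0.433 0.136]
mug [ 0.3832 -0.4288  0.09  ] [ 0.381 -0.456  0.006]
jar [ 0.4824 -0.5677  0.11  ] [ 0.482 -0.567  0.111]
supA [0.6291 0.4053 0.06  ] [0.641 0.431 0.001]
supB [ 0.5948 -0.408   0.06  ] [ 0.605 -0.425  0.002]
```

View pics/topcrop.png

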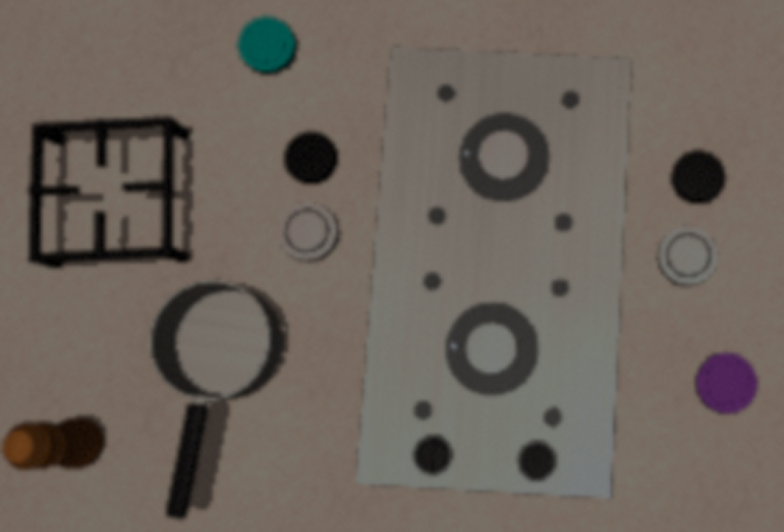

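```bash
python3 - <<'E'
from h import *
c=cam("top"); I=c['img'].astype(float).max(2); P=cloud(c)
def blob(u,v,rad,f,z,name):
    u0,v0=u-rad,v-rad; k=8
    g=cv2.resize(I[v0:v+rad+1,u0:u+rad+1].astype(np.float32),None,fx=k,fy=k,interpolation=cv2.INTER_CUBIC)
    m=f(g).astype(np.uint8); n,l,st,ce=cv2.connectedComponentsWithStats(m)
    i=l[g.shape[0]//2,g.shape[1]//2]
    uu,vv=(ce[i]+.5)/k-.5+[u0,v0]; p=onz(c,uu,vv,z)
    print(name,p.round(4),'px',round(uu,2),round(vv,2),'area_diam_px',round(2*np.sqrt(st[i,4]/np.pi)/k,2),'lab',i, 'diam mm', round(2*np.sqrt(st[i,4]/np.pi)/k*(1.09-z)/.3898,1)); return p
print(I[171,196:208],I[198,192:212])
dk=lambda g:g<60
blob(201,171,14,dk,.006,'capA'); blob(339,178,14,dk,.006,'capB')
for u,v in [(249,148),(294,151),(246,192),(291,194),(245,216),(290,218),(241,261),(287,264)]: blob(u,v,6,lambda g:g<.75*g.max(),.005,'mark')
for u,v,n in [(265,239,'front'),(269,171,'rear')]: blob(u,v,12,lambda g:g>105,.017,n)
print(I[239,245:288])
# supports and pan from depth
for n,a in [('supA',(95,150,165,215)),('supB',(372,165,445,235))]:
    q=P[a[1]:a[3],a[0]:a[2]].reshape(-1,3); q=q[(q[:,2]>.045)&(q[:,2]<.075)]
    b=cv2.minAreaRect(q[:,:2].astype(np.float32)); print(n,len(q),b)
q=P[205:300,140:200].reshape(-1,3); q=q[(q[:,2]>.055)&(q[:,2]<.085)]; print('pan',len(q)); np.save('pan.npy',q)
E
```

```text
[10. 10.  8. 11. 12.  9. 11. 12.  9. 10. 11. 12.] [ 92. 110. 118. 119. 119. 121. 120. 120. 120. 119. 120. 120. 119. 112.
  92.  97. 113. 106.  76.  85.]
capA [0.681  0.2123 0.006 ] px 200.66 171.0 area_diam_px 18.7 lab 1 diam mm 52.0
capB [ 0.6658 -0.2129  0.006 ] px 338.92 177.88 area_diam_px 18.86 lab 1 diam mm 52.5
mark [0.7573 0.0658 0.005 ] px 248.93 147.77 area_diam_px 6.54 lab 1 diam mm 18.2
mark [ 0.7517 -0.072   0.005 ] px 293.26 150.11 area_diam_px 6.64 lab 1 diam mm 18.5
mark [0.6189 0.0713 0.005 ] px 245.62 191.6 area_diam_px 6.58 lab 1 diam mm 18.3
mark [ 0.6138 -0.0667  0.005 ] px 290.76 193.95 area_diam_px 6.63 lab 1 diam mm 18.5
mark [0.5469 0.074  0.005 ] px 243.92 214.99 area_diam_px 6.52 lab 1 diam mm 18.1
mark [ 0.5422 -0.0643  0.005 ] px 289.56 217.3 area_diam_px 6.46 lab 1 diam mm 18.0
mark [0.4088 0.0789 0.005 ] px 240.61 261.04 area_diam_px 6.78 lab 1 diam mm 18.9
mark [ 0.4042 -0.0591  0.005 ] px 286.96 263.49 area_diam_px 6.81 lab 1 diam mm 19.0
front [0.475  0.0074 0.017 ] px 264.94 238.93 area_diam_px 16.76 lab 2 diam mm 46.1
rear [ 6.853e-01 -3.000e-04  1.700e-02] px 269.34 169.8 area_diam_px 16.03 lab 2 diam mm 44.1
[119. 120. 120. 110.  79.  65.  84.  87.  66.  55.  62.  86. 110. 119.
 121. 121. 120. 121. 122. 123. 122. 122. 123. 122. 122. 121. 120. 120.
 110.  79.  57.  53.  55.  54.  53.  55.  69.  97. 116. 122. 121. 121.
 121.]
supA 1003 ((0.6332367658615112, 0.42026302218437195), (0.15120990574359894, 0.15231677889823914), 3.6194465160369873)
supB 999 ((0.5980631709098816, -0.4119302034378052), (0.15246646106243134, 0.15055176615715027), 83.22132110595703)
pan 642
```

```bash
python3 - <<'E'
from h import *
plan([.595,.204,.22],0)
q=np.load('pan.npy')
from scipy.optimize import least_squares
# separate handle
m=q[:,0]>.43
f=least_squares(lambda p:np.hypot(q[m,0]-p[0],q[m,1]-p[1])-p[2],[.47,.28,.06],loss='soft_l1',f_scale=.003); print(f.x)
h=q[np.hypot(q[:,0]-f.x[0],q[:,1]-f.x[1])>.075]; print(len(h),h.mean(0)); d=f.x[:2]-h.mean(0)[:2]; print(np.degrees(np.arctan2(d[1],d[0])))
E
```

```text
tcp [0.155  0.6567 0.2219] rot [179.96  -0.   -13.28] shift [13.306  8.487  0.056] turn [ 0.006  0.    -1.661] t 0.25 F [-0.2 -0.1 -0.3] w 87.8
[0.47581563 0.28993487 0.06004751]
321 [0.36101424 0.30899995 0.06870342]
-9.429066897829236
```

apply_moves(
  targets=[
    [[1, 0.64, 0], [0, 0, 0], 80],
    [[1, 0.64, 0], [0, 0, 0], 80],
    [[1, 0.64, 0], [0, 0, 0], 80],
    [[1, 0.64, 0], [0, 0, 0], 80],
    [[1, 0.64, 0], [0, 0, 0], 80],
  ],
  squeeze=30,
)

```text
time_s: 0.75
tcp_pos: [0.3212, 0.4846, 0.2197]
eef_rot: [179.8, -0.0, -12.8]
contact_force: [0.5, -0.3, 0.3]
gripper_width: 0.0802
```

apply_moves(
  targets=[
    [[1, 0.64, 0], [0, 0, 0], 80],
    [[1, 0.64, 0], [0, 0, 0], 80],
    [[1, 0.64, 0], [0, 0, 0], 80],
    [[1, 0.64, 0], [0, 0, 0], 80],
    [[1, 0.64, 0], [0, 0, 0], 80],
  ],
)

```text
time_s: 1.25
tcp_pos: [0.4931, 0.3076, 0.2212]
eef_rot: [180.0, -0.1, -12.7]
contact_force: [1.4, 0.8, 0.6]
gripper_width: 0.0799
```

apply_moves(
  targets=[
    [[1, 0.64, 0], [0, 0, 0], 80],
    [[1, 0.64, 0], [0, 0, 0], 80],
    [[0.5, 0.3, 0], [0, 0, -1], 80],
    [[0, 0, 0], [0, 0, -0.6], 80],
    [[0, 0, 0], [0, 0, 0], 80],
  ],
)

```text
time_s: 1.75
tcp_pos: [0.5831, 0.214, 0.2208]
eef_rot: [179.9, -0.0, 0.1]
contact_force: [0.0, 0.9, 0.0]
gripper_width: 0.08
```

```bash
python3 - <<'E'
from h import *
plan([.595,.204,.1],0)
c=cam("wrist","w1")
E
```

```text
tcp [0.5831 0.214  0.2208] rot [ 1.7991e+02 -3.0000e-02  1.1000e-01] shift [0.294 0.246 3.02 ] turn [ 0.011 -0.004  0.013] t 1.75 F [0.  0.9 0. ] w 80.0
```

View pics/w1.png

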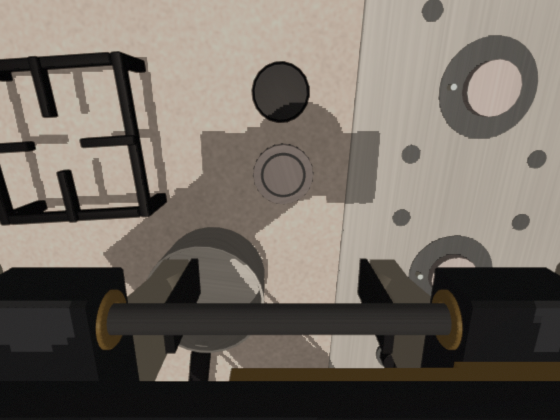

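The wrist view shows the cap at (281,91) and the crown at (283,174). The rear cup is at (495,88), with marks at (432,10), (411,154) and (537,159).

```bash
cat >> h.py <<'E'
def disc(c,u,v,rad,z0,z1,diam=None):
    """centre of a disc from the depth points of its top around pixel"""
    P=cloud(c); H,W=P.shape[:2]
    q=P[max(0,v-rad):min(H,v+rad),max(0,u-rad):min(W,u+rad)].reshape(-1,3)
    q=q[(q[:,2]>z0)&(q[:,2]<z1)].astype(np.float32)
    (x,y),rr=cv2.minEnclosingCircle(q[:,:2])
    return np.array([x,y]).round(4), round(rr*2000,1), np.median(q[:,2]).round(4), q[:,:2].mean(0).round(4), len(q)
E
python3 - <<'E'
from h import *
c=cam("wrist")
print('capA',disc(c,281,91,38,.009,.03)); print('crA',disc(c,283,174,38,.013,.03)); print('rear',disc(c,495,88,40,.012,.03))
for u,v in [(432,10),(411,154),(537,159),(401,217),(520,222)]: print(onz(c,u,v,.005).round(4),dep(c,u,v).round(4))
print(onz(c,495,88,.017), onz(c,283,174,.018),onz(c,281,91,.012))
E
```

```text
Traceback (most recent call last):
  File "h.py", line 38, in disc
    (x,y),rr=cv2.minEnclosingCircle(q[:,:2])
             ~~~~~~~~~~~~~~~~~~~~~~^^^^^^^^^
cv2.error: OpenCV(4.12.0) /io/opencv/modules/imgproc/src/shapedescr.cpp:201: error: (-215:Assertion failed) count >= 0 && (depth == CV_32F || depth == CV_32S) in function 'minEnclosingCircle'
```

```bash
sed -i 's/minEnclosingCircle(q\[:,:2\])/minEnclosingCircle(np.ascontiguousarray(q[:,:2]))/' h.py
python3 - <<'E'
from h import *
c=cam("wrist")
print('capA',disc(c,281,91,38,.009,.03)); print('crA',disc(c,283,174,38,.013,.03)); print('rear',disc(c,495,88,40,.012,.03))
for u,v in [(432,10),(411,154),(537,159),(401,217),(520,222)]: print(onz(c,u,v,.005).round(4),dep(c,u,v).round(4))
print(onz(c,495,88,.017), onz(c,283,174,.018),onz(c,281,91,.012))
E
```

```text
capA (array([0.6811, 0.2131]), 59.6, np.float32(0.0123), array([0.6816, 0.2131], dtype=float32), 2775)
crA (array([0.5978, 0.2099]), 65.7, np.float32(0.0187), array([0.5989, 0.21  ], dtype=float32), 2785)
rear (array([0.6855, 0.0069]), 66.8, np.float32(0.0172), array([0.6857, 0.0017], dtype=float32), 2528)
[0.7561 0.0666 0.005 ] [0.756  0.0667 0.0051]
[0.6179 0.0714 0.005 ] [0.6181 0.0719 0.0063]
[ 0.6125 -0.0666  0.005 ] [ 0.6126 -0.0662  0.0057]
[0.5463 0.0748 0.005 ] [0.5465 0.075  0.0056]
[ 0.5403 -0.0629  0.005 ] [ 0.5408 -0.0618  0.0066]
[ 6.84517627e-01 -3.69060266e-04  1.70000000e-02] [0.5983395  0.21041003 0.018     ] [0.68189906 0.21268586 0.012     ]
```

apply_moves(
  targets=[
    [[0.37, 0.1, 0.5], [0, 0, 0], 78],
    [[0, 0, 1], [0, 0, 0], 78],
    [[0, 0, 1], [0, 0, 0], 78],
    [[0, 0, 1], [0, 0, 0], 78],
    [[0, 0, 0.8], [0, 0, 0], 78],
  ],
)

```text
time_s: 2.4
tcp_pos: [0.601, 0.2185, 0.0524]
eef_rot: [-179.6, -0.9, -0.1]
contact_force: [-0.9, 0.0, -0.5]
gripper_width: 0.0777
```

```bash
python3 - <<'E'
from h import *
plan([.598,.2098,.024],0)
E
```

```text
tcp [0.601  0.2185 0.0524] rot [-1.7956e+02 -8.7000e-01 -1.2000e-01] shift [-0.084  0.223  0.708] turn [-0.055 -0.108 -0.014] t 2.4 F [-0.9  0.  -0.5] w 77.7
```

apply_moves(
  targets=[
    [[-0.07, 0.22, 0.2], [0, -0.1, 0], 78],
    [[0, 0, 0.5], [0, 0, 0], 78],
    [[0, 0, 0], [0, 0, 0], 78],
  ],
)

```text
time_s: 2.7
tcp_pos: [0.5943, 0.2096, 0.0205]
eef_rot: [-179.8, 0.4, -0.1]
contact_force: [-1.1, -0.3, 0.1]
gripper_width: 0.0781
```

```bash
python3 - <<'E'
from h import *
plan([.598,.2098,.024],0)
E
```

```text
tcp [0.5943 0.2096 0.0205] rot [-1.7979e+02  4.0000e-01 -1.2000e-01] shift [ 0.093 -0.006 -0.089] turn [-0.026  0.05  -0.015] t 2.7 F [-1.1 -0.3  0.1] w 78.1
```

Close with a little correction.

apply_moves(
  targets=[
    [[0.09, 0, -0.05], [0, 0.05, 0], 78],
    [[0, 0, 0], [0, 0, 0], 60],
    [[0, 0, 0], [0, 0, 0], 55],
    [[0, 0, 0], [0, 0, 0], 55],
    [[0, 0, 0], [0, 0, 0], 55],
  ],
  squeeze=40,
)

```text
time_s: 3.2
tcp_pos: [0.6015, 0.2118, 0.03]
eef_rot: [-179.5, -0.5, -0.1]
contact_force: [-0.3, -0.2, 0.2]
gripper_width: 0.0565
```

```bash
python3 - <<'E'
from h import *
plan([.598,.2098,.024],0)
E
```

```text
tcp [0.6015 0.2118 0.03  ] rot [-1.7952e+02 -4.8000e-01 -9.0000e-02] shift [-0.088  0.052  0.149] turn [-0.06  -0.06  -0.011] t 3.2 F [-0.3 -0.2  0.2] w 56.5
```

```bash
python3 - <<'E'
from h import *
c=cam("wrist","w2")
c=cam("top"); crop(c,150,130,260,230,6,"t2")
for i in range(4): s=r.get_state(); print(s['tcp_pos'],s['gripper_width'],s['time_s'])
E
```

```text
[0.60135777 0.21177127 0.02969552] 0.055371998503115014 3.3
[0.60135777 0.21177127 0.02969552] 0.055371998503115014 3.3
[0.60135777 0.21177127 0.02969552] 0.055371998503115014 3.3
[0.60135777 0.21177127 0.02969552] 0.055371998503115014 3.3
```

View pics/w2.png

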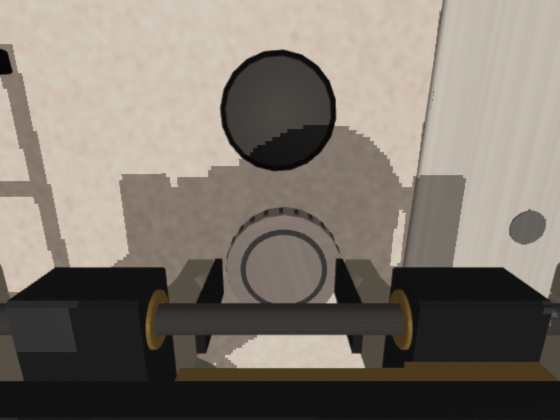

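```bash
python3 - <<'E'
from h import *
c=cam("wrist"); s=r.get_state(); print(s['tcp_pos'])
print(disc(c,284,255,60,.012,.025), dep(c,284,268), dep(c,278,110),onz(c,284,268,.018))
c=cam("top"); print(dep(c,201,198))
E
```

```text
[0.6011855  0.21164627 0.02941993]
(array([0.5982, 0.2101]), 65.5, np.float32(0.0186), array([0.6034, 0.2104], dtype=float32), 8573) [0.59871119 0.20932995 0.01769779] [0.68238219 0.21258807 0.01329661] [0.59885319 0.20933231 0.018     ]
[0.57619808 0.17603907 0.13195491]
```

View pics/t2.png

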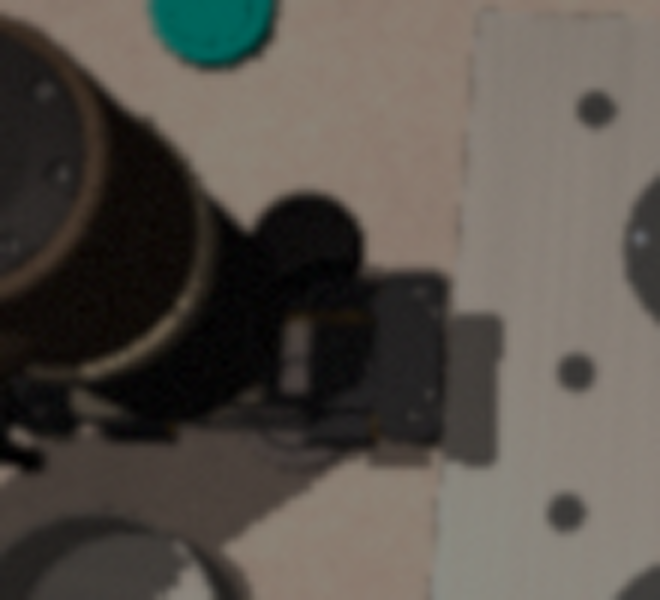

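apply_moves(
  targets=[
    [[0, 0, 0], [0, 0, 0], 78],
    [[0, 0, 0], [0, 0, 0], 78],
    [[0, 0, 0], [0, 0, 0], 78],
  ],
)

```text
time_s: 3.7
tcp_pos: [0.6008, 0.2114, 0.0288]
eef_rot: [-179.6, -0.4, -0.1]
contact_force: [-0.5, 0.4, -0.2]
gripper_width: 0.0735
```

apply_moves(
  targets=[
    [[0, 0, 0.1], [0, 0, 0], 78],
  ],
)

```text
time_s: 3.8
tcp_pos: [0.6012, 0.2116, 0.0251]
eef_rot: [-179.6, -0.4, -0.1]
contact_force: [-0.6, -0.2, -0.0]
gripper_width: 0.0768
```

apply_moves(
  targets=[
    [[0, 0, 0], [0, 0, 0], 78],
  ],
)

```text
time_s: 3.9
tcp_pos: [0.6007, 0.2114, 0.0243]
eef_rot: [-179.6, -0.4, -0.1]
contact_force: [-0.4, -0.5, 0.8]
gripper_width: 0.0778
```

apply_moves(
  targets=[
    [[0, 0, 0], [0, 0, 0], 78],
  ],
)

```text
time_s: 4.0
tcp_pos: [0.6007, 0.2113, 0.0241]
eef_rot: [-179.6, -0.3, -0.1]
contact_force: [0.3, -0.8, -0.0]
gripper_width: 0.0779
```

apply_moves(
  targets=[
    [[-0.07, 0.03, 0.07], [-0.05, -0.05, 0], 78],
    [[0, 0, 0], [0, 0, 0], 78],
    [[0, 0, 0], [0, 0, 0], 66],
    [[0, 0, 0], [0, 0, 0], 55],
    [[0, 0, 0], [0, 0, 0], 55],
  ],
)

```text
time_s: 4.5
tcp_pos: [0.5976, 0.21, 0.0208]
eef_rot: [179.9, 0.1, -0.1]
contact_force: [-0.5, -0.2, -0.7]
gripper_width: 0.0591
```

apply_moves(
  targets=[
    [[0, 0, 0], [0, 0, 0], 55],
    [[0, 0, 0], [0, 0, 0], 55],
  ],
)

```text
time_s: 4.7
tcp_pos: [0.5977, 0.2101, 0.021]
eef_rot: [180.0, 0.1, -0.1]
contact_force: [0.2, -0.0, 0.5]
gripper_width: 0.0548
```

```bash
python3 - <<'E'
from h import *
c=cam("wrist"); crop(c,150,180,420,350,2.9,"w3"); print(disc(c,284,255,60,.012,.025))
c=cam("side"); print(proj(c,r.get_state()['tcp_pos'])); u,v=map(int,proj(c,r.get_state()['tcp_pos'])); crop(c,u-70,v-60,u+70,v+60,5,"s3")
E
```

```text
(array([0.5983, 0.2099]), 64.8, np.float32(0.0186), array([0.6041, 0.2101], dtype=float32), 9179)
(np.float64(227.65407551978814), np.float64(167.1949647987619))
```

View pics/w3.png

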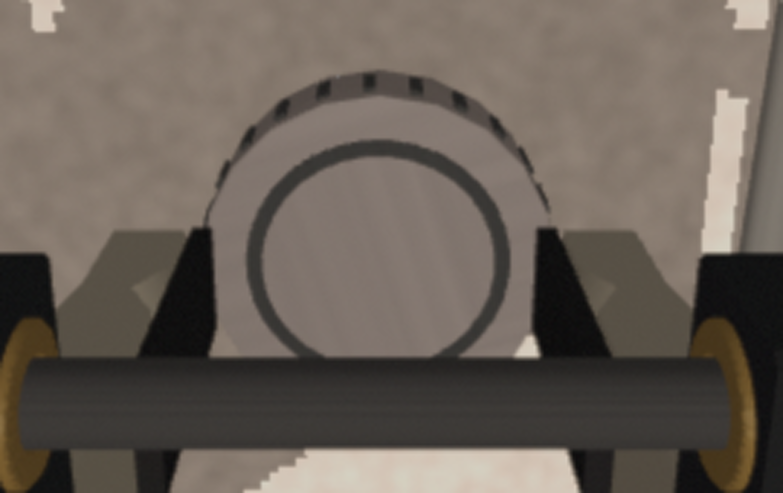

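View pics/s3.png

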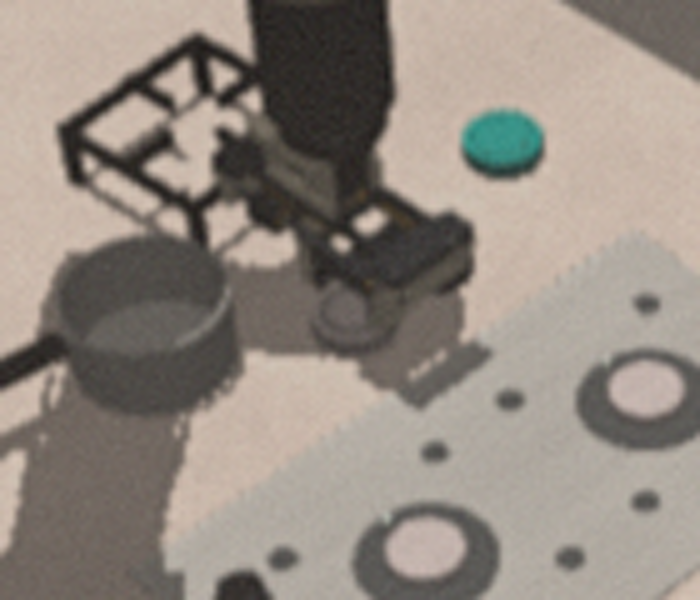

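```bash
python3 - <<'E'
from h import *
c=cam("wrist"); P=cloud(c); t=r.get_state(); print(t['tcp_pos'],t['gripper_width'])
for v in (262,270,280,290,300): print(v,[tuple(P[v,u].round(3)) for u in (205,212,218,222,226,232)])
q=P[255:305].reshape(-1,3); 
import itertools
m=(abs(q[:,1]-t['tcp_pos'][1])<.045); print(np.percentile(q[m][:,2],[0,1,5]))
print(r.nose_length, [a for a in dir(r) if a[0]!='_'])
E
```

```text
[0.59765983 0.21008129 0.02096694] 0.05519300476169305
262 [(np.float64(0.61), np.float64(0.245), np.float64(0.034)), (np.float64(0.61), np.float64(0.242), np.float64(0.034)), (np.float64(0.609), np.float64(0.24), np.float64(0.031)), (np.float64(0.607), np.float64(0.238), np.float64(0.028)), (np.float64(0.603), np.float64(0.238), np.float64(0.02)), (np.float64(0.603), np.float64(0.235), np.float64(0.019))]
270 [(np.float64(0.61), np.float64(0.244), np.float64(0.042)), (np.float64(0.608), np.float64(0.241), np.float64(0.039)), (np.float64(0.608), np.float64(0.238), np.float64(0.039)), (np.float64(0.604), np.float64(0.238), np.float64(0.03)), (np.float64(0.598), np.float64(0.238), np.float64(0.018)), (np.float64(0.598), np.float64(0.235), np.float64(0.018))]
280 [(np.float64(0.606), np.float64(0.243), np.float64(0.045)), (np.float64(0.609), np.float64(0.239), np.float64(0.049)), (np.float64(0.605), np.float64(0.238), np.float64(0.041)), (np.float64(0.599), np.float64(0.238), np.float64(0.031)), (np.float64(0.593), np.float64(0.238), np.float64(0.02)), (np.float64(0.592), np.float64(0.235), np.float64(0.018))]
290 [(np.float64(0.609), np.float64(0.24), np.float64(0.058)), (np.float64(0.607), np.float64(0.238), np.float64(0.056)), (np.float64(0.6), np.float64(0.238), np.float64(0.042)), (np.float64(0.595), np.float64(0.238), np.float64(0.033)), (np.float64(0.587), np.float64(0.239), np.float64(0.019)), (np.float64(0.586), np.float64(0.235), np.float64(0.018))]
300 [(np.float64(0.608), np.float64(0.239), np.float64(0.065)), (np.float64(0.603), np.float64(0.238), np.float64(0.057)), (np.float64(0.596), np.float64(0.238), np.float64(0.044)), (np.float64(0.589), np.float64(0.238), np.float64(0.033)), (np.float64(0.57), np.float64(0.242), np.float64(0.001)), (np.float64(0.581), np.float64(0.236), np.float64(0.019))]
[-0.00150858  0.00047794  0.01790949]
0.017 ['Unreachable', 'capture', 'close_job', 'get_state', 'nose_length']
```

apply_moves(
  targets=[
    [[0, 0, 0], [0, 0, 0], 48],
    [[0, 0, 0], [0, 0, 0], 48],
  ],
)

```text
time_s: 5.05
tcp_pos: [0.5976, 0.2101, 0.021]
eef_rot: [180.0, 0.1, -0.1]
contact_force: [-0.2, -0.2, -0.4]
gripper_width: 0.0486
```

```bash
python3 - <<'E'
from h import *
c=cam("wrist"); crop(c,150,180,420,350,2.9,"w4"); s=r.get_state();print(disc(c,284,255,60,.012,.025),s['gripper_width'],s['tcp_pos'])
E
```

```text
(array([0.5983, 0.2099]), 65.0, np.float32(0.0186), array([0.6046, 0.2101], dtype=float32), 8715) 0.048279118421453424 [0.59765508 0.21004677 0.02099986]
```

View pics/w4.png

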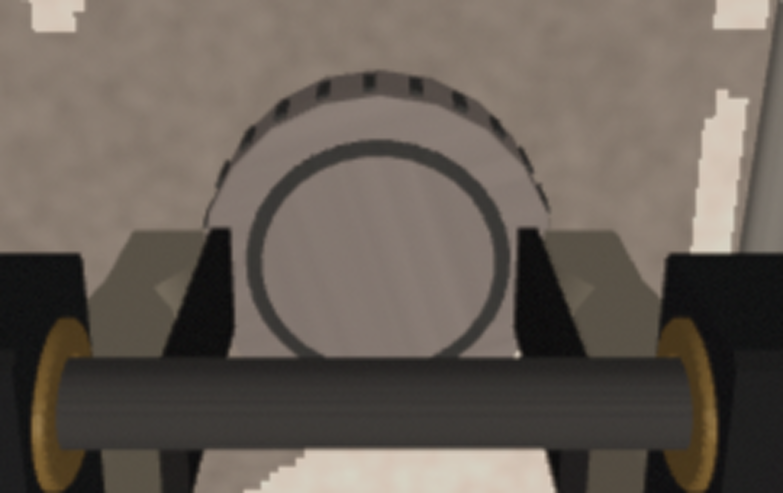

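```bash
python3 - <<'E'
from h import *
c=cam("wrist"); P=cloud(c)
for u in (200,206,212,218,224): print(u,[(v,*P[v,u].round(3).tolist()) for v in range(254,270,2)])
E
```

```text
200 [(254, 0.599, 0.256, 0.0), (256, 0.598, 0.256, 0.0), (258, 0.597, 0.256, -0.0), (260, 0.61, 0.248, 0.031), (262, 0.61, 0.248, 0.033), (264, 0.61, 0.247, 0.036), (266, 0.61, 0.247, 0.037), (268, 0.61, 0.246, 0.04)]
206 [(254, 0.6, 0.252, 0.001), (256, 0.598, 0.252, 0.0), (258, 0.597, 0.252, 0.001), (260, 0.61, 0.245, 0.032), (262, 0.61, 0.245, 0.034), (264, 0.61, 0.244, 0.036), (266, 0.609, 0.244, 0.037), (268, 0.609, 0.244, 0.039)]
212 [(254, 0.6, 0.249, 0.001), (256, 0.598, 0.249, -0.001), (258, 0.597, 0.249, 0.0), (260, 0.61, 0.243, 0.031), (262, 0.61, 0.242, 0.033), (264, 0.61, 0.242, 0.035), (266, 0.61, 0.241, 0.038), (268, 0.61, 0.241, 0.04)]
218 [(254, 0.6, 0.245, 0.0), (256, 0.598, 0.245, 0.001), (258, 0.597, 0.245, -0.0), (260, 0.61, 0.239, 0.032), (262, 0.61, 0.239, 0.033), (264, 0.61, 0.239, 0.035), (266, 0.609, 0.239, 0.037), (268, 0.609, 0.239, 0.037)]
224 [(254, 0.608, 0.239, 0.019), (256, 0.606, 0.239, 0.018), (258, 0.605, 0.239, 0.017), (260, 0.608, 0.237, 0.027), (262, 0.608, 0.237, 0.03), (264, 0.608, 0.237, 0.032), (266, 0.608, 0.236, 0.035), (268, 0.608, 0.236, 0.037)]
```

The fingers closed above the crown. Depth puts the tips near z≈0.025–0.03 with the TCP at 0.021, so the tips are not 17 mm ahead of the TCP as stated. I'll open and lower in guarded steps.

apply_moves(
  targets=[
    [[0, 0, 0], [0, 0, 0], 78],
    [[0, 0, 0], [0, 0, 0], 78],
    [[0, 0, 0], [0, 0, 0], 78],
    [[0, 0, 0], [0, 0, 0], 78],
  ],
)

```text
time_s: 5.55
tcp_pos: [0.5976, 0.21, 0.021]
eef_rot: [179.9, 0.1, -0.1]
contact_force: [-0.2, -0.8, 0.3]
gripper_width: 0.0743
```

apply_moves(
  targets=[
    [[0, 0, 0.1], [0, 0, 0], 78],
    [[0, 0, 0.1], [0, 0, 0], 78],
  ],
)

```text
time_s: 5.75
tcp_pos: [0.598, 0.2103, 0.0131]
eef_rot: [180.0, 0.0, -0.1]
contact_force: [-0.3, 0.8, -0.0]
gripper_width: 0.0777
```

apply_moves(
  targets=[
    [[0, 0, 0.1], [0, 0, 0], 78],
  ],
)

```text
time_s: 5.85
tcp_pos: [0.5979, 0.2103, 0.0086]
eef_rot: [180.0, 0.0, -0.1]
contact_force: [-0.1, 0.2, -0.3]
gripper_width: 0.0781
```

```bash
python3 - <<'E'
from h import *
c=cam("wrist",'w5'); s=r.get_state(); print(s['tcp_pos'],s['contact_force'])
P=cloud(c)
for u in (150,160,170,180): print(u,[(v,*P[v,u].round(3).tolist()) for v in range(254,270,2)])
E
```

```text
[0.59746051 0.20999923 0.00781374] [ 0.21253222 -0.20106342 -0.10181851]
150 [(254, 0.605, 0.28, 0.0), (256, 0.604, 0.28, 0.0), (258, 0.603, 0.279, 0.001), (260, 0.602, 0.28, 0.0), (262, 0.6, 0.28, 0.0), (264, 0.6, 0.28, 0.001), (266, 0.598, 0.28, -0.0), (268, 0.597, 0.281, -0.0)]
160 [(254, 0.605, 0.274, -0.0), (256, 0.604, 0.274, 0.001), (258, 0.602, 0.275, -0.001), (260, 0.602, 0.275, 0.0), (262, 0.601, 0.275, 0.001), (264, 0.6, 0.274, 0.001), (266, 0.61, 0.265, 0.026), (268, 0.61, 0.265, 0.027)]
170 [(254, 0.605, 0.269, 0.0), (256, 0.604, 0.269, 0.001), (258, 0.603, 0.269, -0.0), (260, 0.61, 0.263, 0.019), (262, 0.61, 0.262, 0.021), (264, 0.61, 0.261, 0.024), (266, 0.61, 0.261, 0.025), (268, 0.61, 0.26, 0.027)]
180 [(254, 0.605, 0.264, 0.0), (256, 0.604, 0.264, -0.0), (258, 0.603, 0.264, 0.001), (260, 0.61, 0.258, 0.018), (262, 0.61, 0.257, 0.021), (264, 0.61, 0.257, 0.023), (266, 0.61, 0.256, 0.026), (268, 0.61, 0.255, 0.028)]
```

View pics/w5.png

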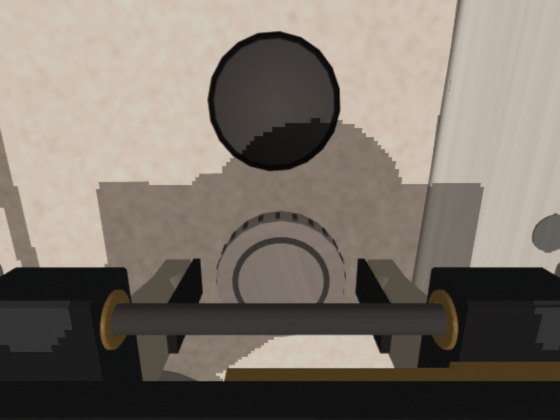

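apply_moves(
  targets=[
    [[0, 0, 0.15], [0, 0, 0], 78],
    [[0, 0, 0.14], [0, 0, 0], 78],
    [[0, 0, 0], [0, 0, 0], 78],
  ],
)

```text
time_s: 6.2
tcp_pos: [0.5977, 0.2101, -0.0039]
eef_rot: [179.9, 0.1, -0.1]
contact_force: [-4.4, -0.1, 12.0]
gripper_width: 0.0781
```

apply_moves(
  targets=[
    [[0, 0, 0], [0, 0, 0], 66],
    [[0, 0, 0], [0, 0, 0], 55],
    [[0, 0, 0], [0, 0, 0], 55],
    [[0, 0, 0], [0, 0, 0], 55],
  ],
)

```text
time_s: 6.6
tcp_pos: [0.5983, 0.2108, -0.0038]
eef_rot: [180.0, -0.0, -0.0]
contact_force: [-1.1, 0.2, 3.9]
gripper_width: 0.0633
```

The grip holds at 63.3 mm, so I'll lift and carry to the rear cup.

apply_moves(
  targets=[
    [[0, 0, -0.5], [0, 0, 0], 50],
    [[0, 0, -1], [0, 0, 0], 50],
    [[0, 0.3, -0.5], [0, 0, 0], 50],
    [[0.4, 0.9, 0], [0, 0, 0], 50],
    [[0.4, 0.9, 0], [0, 0, 0], 50],
  ],
)

```text
time_s: 7.1
tcp_pos: [0.6277, 0.1273, 0.0758]
eef_rot: [179.8, 0.3, 0.3]
contact_force: [0.1, 0.1, -0.9]
gripper_width: 0.0632
```

apply_moves(
  targets=[
    [[0.4, 0.9, 0], [0, 0, 0], 50],
    [[0.4, 0.9, 0], [0, 0, 0], 50],
    [[0.4, 0.9, 0], [0, 0, 0], 50],
    [[0.1, 0.3, 0], [0, 0, 0], 50],
    [[0, 0, 0], [0, 0, 0], 50],
  ],
)

```text
time_s: 7.6
tcp_pos: [0.6806, -0.0018, 0.0727]
eef_rot: [179.7, 0.6, 0.0]
contact_force: [0.5, 0.9, -1.7]
gripper_width: 0.0634
```

```bash
python3 - <<'E'
from h import *
plan([.685,-.0003,.0145],0)
c=cam("wrist",'w6')
E
```

```text
tcp [ 0.6806 -0.0018  0.0727] rot [1.7974e+02 6.1000e-01 3.0000e-02] shift [ 0.126 -0.045  1.453] turn [0.032 0.076 0.004] t 7.6 F [ 0.5  0.9 -1.7] w 63.4
```

View pics/w6.png

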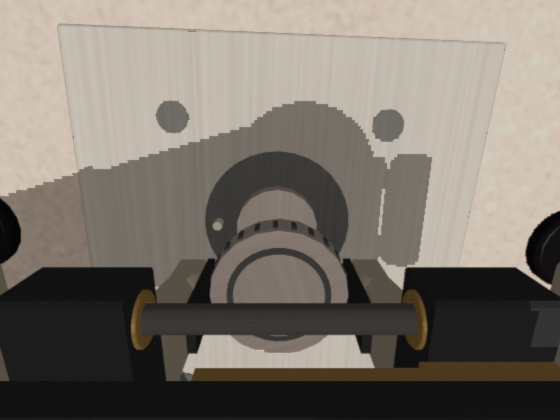

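```bash
python3 - <<'E'
from h import *
c=cam("wrist"); s=r.get_state(); print(s['tcp_pos'])
print(disc(c,279,265,75,.085,.10)); print(onz(c,172,117,.005),onz(c,388,125,.005), dep(c,279,290), dep(c,216,290),dep(c,345,290))
print((s['tcp_pos']))
E
```

```text
[ 6.80151927e-01 -1.22833388e-05  7.28631576e-02]
(array([ 0.6853, -0.0007]), 71.6, np.float32(0.0948), array([ 6.919e-01, -5.000e-04], dtype=float32), 9819)
[0.75599619 0.06712963 0.005     ] [ 0.75127824 -0.07110647  0.005     ] [ 0.68307437 -0.00074498  0.09463228] [0.68263353 0.02808048 0.09384151] [ 0.68317589 -0.03078192  0.09483104]
[ 6.80151927e-01 -1.22833388e-05  7.28631576e-02]
```

```bash
python3 - <<'E'
from h import *
c=cam("wrist"); s=r.get_state()
P=cloud(c)[200:262,205:355].reshape(-1,3); q=P[(P[:,2]>.091)&(P[:,2]<.1)]
# boundary: max radius by angle
from scipy.optimize import least_squares
ce=np.array([.684,-.0005]); a=np.arctan2(q[:,1]-ce[1],q[:,0]-ce[0]); rr=np.hypot(*(q[:,:2]-ce).T)
E=[]
for k in np.arange(-1.0,1.0,.1):
    m=(a>=k)&(a<k+.1)
    if m.sum()>5: E.append(q[m][rr[m].argmax(),:2])
E=np.array(E)
f=least_squares(lambda p:np.hypot(E[:,0]-p[0],E[:,1]-p[1])-.032,ce,loss='soft_l1',f_scale=.001); print(f.x,s['tcp_pos'],abs(f.fun).max(),len(E))
E
```

```text
[6.80430052e-01 4.20373704e-04] [0.68025833 0.00078705 0.07319669] 0.0006663971596497648 20
```

apply_moves(
  targets=[
    [[0.12, 0.03, 0.5], [0.03, 0.07, 0], 50],
    [[0, 0, 0.5], [0, 0, 0], 50],
    [[0, 0, 0], [0, 0, 0], 50],
    [[0, 0, 0], [0, 0, 0], 50],
  ],
)

```text
time_s: 8.15
tcp_pos: [0.6846, 0.0054, 0.0339]
eef_rot: [-180.0, -0.1, 0.6]
contact_force: [0.1, 0.1, -0.9]
gripper_width: 0.0634
```

```bash
python3 - <<'E'
from h import *
plan([.685,-.0003,.0135],0)
E
```

```text
tcp [0.6846 0.0054 0.0339] rot [-1.7995e+02 -1.2000e-01  5.8000e-01] shift [0.007 0.144 0.51 ] turn [-0.006 -0.014  0.072] t 8.15 F [ 0.1  0.1 -0.9] w 63.4
```

apply_moves(
  targets=[
    [[0, 0.14, 0.15], [0, 0, 0.07], 50],
    [[0, 0, 0.15], [0, 0, 0], 50],
    [[0, 0, 0], [0, 0, 0], 50],
    [[0, 0, 0], [0, 0, 0], 50],
  ],
)

```text
time_s: 8.55
tcp_pos: [0.6858, 0.0013, 0.0238]
eef_rot: [-179.9, -0.3, 0.1]
contact_force: [-0.1, 0.6, -0.8]
gripper_width: 0.0634
```

```bash
python3 - <<'E'
from h import *
plan([.685,-.0003,.0135],0)
E
```

```text
tcp [0.6858 0.0013 0.0238] rot [-1.7991e+02 -3.0000e-01  1.0000e-01] shift [-0.021  0.041  0.257] turn [-0.011 -0.038  0.013] t 8.55 F [-0.1  0.6 -0.8] w 63.4
```

apply_moves(
  targets=[
    [[-0.02, 0.04, 0.15], [0, -0.04, 0], 50],
    [[0, 0, 0.05], [0, 0, 0], 50],
    [[0, 0, 0.05], [0, 0, 0], 50],
    [[0, 0, 0], [0, 0, 0], 50],
  ],
)

```text
time_s: 8.95
tcp_pos: [0.6853, -0.0007, 0.0135]
eef_rot: [-179.9, 0.0, 0.1]
contact_force: [0.3, -0.1, -0.7]
gripper_width: 0.0638
```

```bash
python3 - <<'E'
from h import *
plan([.685,-.0003,.0135],0)
E
```

```text
tcp [ 0.6853 -0.0007  0.0135] rot [-1.799e+02  0.000e+00  7.000e-02] shift [-0.006 -0.011 -0.001] turn [-0.012  0.     0.009] t 8.95 F [ 0.3 -0.1 -0.7] w 63.8
```

apply_moves(
  targets=[
    [[0, 0, 0.03], [0, 0, 0], 50],
    [[0, 0, 0.02], [0, 0, 0], 50],
  ],
)

```text
time_s: 9.15
tcp_pos: [0.6856, -0.0007, 0.0126]
eef_rot: [-179.9, -0.0, 0.1]
contact_force: [-4.3, 0.8, 7.4]
gripper_width: 0.0631
```

apply_moves(
  targets=[
    [[0, 0, 0.02], [0, 0, 0], 50],
    [[0, 0, 0], [0, 0, 0], 50],
  ],
)

```text
time_s: 9.35
tcp_pos: [0.6858, -0.0007, 0.0129]
eef_rot: [-179.9, -0.1, 0.1]
contact_force: [-0.3, -0.8, -0.9]
gripper_width: 0.0631
```

apply_moves(
  targets=[
    [[0, 0, 0], [0, 0, 0], 70],
    [[0, 0, 0], [0, 0, 0], 78],
    [[0, 0, 0], [0, 0, 0], 78],
    [[0, 0, -0.3], [0, 0, 0], 78],
    [[0, 0, -1], [0, 0, 0], 78],
  ],
)

```text
time_s: 9.85
tcp_pos: [0.6822, -0.0014, 0.0608]
eef_rot: [180.0, 0.5, 0.1]
contact_force: [0.0, -0.1, 0.2]
gripper_width: 0.0779
```

apply_moves(
  targets=[
    [[0, 0, -1], [0, 0, 0], 78],
    [[0, 0, -0.6], [0, 0, 0], 78],
    [[0, 0, 0], [0, 0, 0], 78],
  ],
)

```text
time_s: 10.15
tcp_pos: [0.6858, -0.0013, 0.1355]
eef_rot: [-180.0, -0.1, 0.1]
contact_force: [1.0, -0.3, 1.3]
gripper_width: 0.078
```

```bash
cat >> h.py <<'E'
from scipy.optimize import least_squares
def edge(c,ce,z0,z1,rad,box=None,gap=.008):
    """fit circle of known radius to outer boundary of points in height band near ce"""
    q=cloud(c)[:258].reshape(-1,3); q=q[(q[:,2]>z0)&(q[:,2]<z1)]
    for it in range(4):
        d=q[:,:2]-ce; rr=np.hypot(*d.T); m0=rr<rad+gap; a=np.arctan2(d[:,1],d[:,0]); E=[]
        for k in np.arange(-np.pi,np.pi,.1):
            m=m0&(a>=k)&(a<k+.1)
            if m.sum()>5 and rr[m].max()>.7*rad: E.append(q[m][rr[m].argsort()[-3],:2])
        E=np.array(E); f=least_squares(lambda p:np.hypot(E[:,0]-p[0],E[:,1]-p[1])-rad,ce,loss='soft_l1',f_scale=.001); ce=f.x
    return ce.round(4), 'n',len(E),'res',np.median(abs(f.fun)).round(4), 'z',np.median(q[np.hypot(*(q[:,:2]-ce).T)<rad*.8,2]).round(4)
E
python3 - <<'E'
from h import *
c=cam("wrist",'w7'); plan([.6815,.2128,.2],0)
print(edge(c,np.array([.685,0]),.028,.045,.032))
E
```

```text
tcp [ 0.6852 -0.0013  0.134 ] rot [-1.7999e+02  2.0000e-02  1.3000e-01] shift [-0.082 -5.353 -1.648] turn [-0.002  0.003  0.016] t 10.2 F [-0.7 -0.9  1.4] w 78.2
(array([ 0.6859, -0.    ]), 'n', 63, 'res', np.float64(0.0006), 'z', np.float64(0.0358))
```

View pics/w7.png

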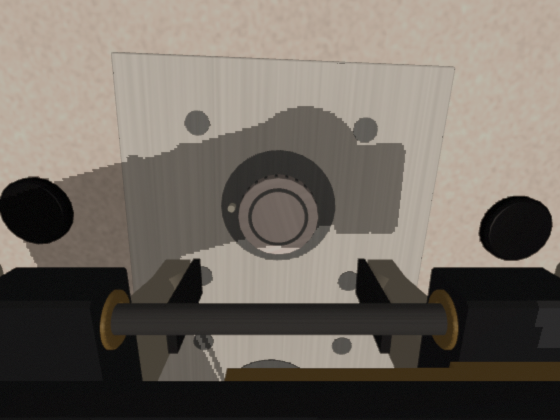

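apply_moves(
  targets=[
    [[0, -1, 0], [0, 0, 0], 78],
    [[0, -1, 0], [0, 0, 0], 78],
    [[0, -1, 0], [0, 0, 0], 78],
    [[0, -1, 0.3], [0, 0, 0], 78],
    [[0, -1, 0.5], [0, 0, 0], 78],
  ],
)

```text
time_s: 10.7
tcp_pos: [0.6855, 0.1994, 0.1038]
eef_rot: [-179.9, -0.1, -0.4]
contact_force: [-0.0, 0.4, -0.7]
gripper_width: 0.078
```

apply_moves(
  targets=[
    [[0, 0, 0.2], [0, 0, 0], 78],
    [[0, 0, 0], [0, 0, 0], 78],
  ],
)

```text
time_s: 10.9
tcp_pos: [0.6826, 0.2041, 0.0907]
eef_rot: [180.0, 0.2, -0.1]
contact_force: [0.7, -0.6, -0.1]
gripper_width: 0.0779
```

```bash
python3 - <<'E'
from h import *
c=cam("wrist",'w8')
print(edge(c,np.array([.6815,.2128]),.003,.03,.030)); plan([.6815,.2128,-.0025],0)
E
```

```text
(array([0.6822, 0.2128]), 'n', 63, 'res', np.float64(0.0011), 'z', np.float64(0.0123))
tcp [0.6828 0.204  0.0911] rot [ 1.7997e+02  2.0000e-01 -1.1000e-01] shift [-0.026 -0.222  2.34 ] turn [ 0.004  0.025 -0.014] t 10.95 F [-0.1 -0.  -0.9] w 77.8
```

apply_moves(
  targets=[
    [[-0.02, -0.22, 0.4], [0, 0, 0], 78],
    [[0, 0, 0.8], [0, 0, 0], 78],
    [[0, 0, 0.6], [0, 0, 0], 78],
    [[0, 0, 0], [0, 0, 0], 78],
    [[0, 0, 0], [0, 0, 0], 78],
  ],
)

```text
time_s: 11.45
tcp_pos: [0.6837, 0.2096, 0.0191]
eef_rot: [-180.0, 0.0, -0.4]
contact_force: [-0.0, -0.0, 0.5]
gripper_width: 0.078
```

```bash
python3 - <<'E'
from h import *
plan([.682,.2128,-.0025],0)
E
```

```text
tcp [0.6837 0.2096 0.0191] rot [-1.7997e+02  1.0000e-02 -3.8000e-01] shift [-0.044 -0.079  0.54 ] turn [-0.004  0.002 -0.048] t 11.45 F [-0.  -0.   0.5] w 78.0
```

apply_moves(
  targets=[
    [[-0.04, -0.08, 0.2], [0, 0, -0.05], 78],
    [[0, 0, 0.2], [0, 0, 0], 78],
    [[0, 0, 0.05], [0, 0, 0], 78],
    [[0, 0, 0], [0, 0, 0], 78],
  ],
)

```text
time_s: 11.85
tcp_pos: [0.6841, 0.2131, 0.0036]
eef_rot: [-179.8, -0.2, -0.0]
contact_force: [-0.1, -0.2, -0.1]
gripper_width: 0.0783
```

```bash
python3 - <<'E'
from h import *
plan([.682,.2128,-.0025],0)
E
```

```text
tcp [0.6841 0.2131 0.0036] rot [-179.83   -0.25   -0.  ] shift [-0.054  0.007  0.152] turn [-0.022 -0.031 -0.   ] t 11.85 F [-0.1 -0.2 -0.1] w 78.3
```

apply_moves(
  targets=[
    [[-0.05, 0, 0.13], [-0.02, -0.03, 0], 78],
    [[0, 0, 0], [0, 0, 0], 72],
    [[0, 0, 0], [0, 0, 0], 60],
    [[0, 0, 0], [0, 0, 0], 50],
    [[0, 0, 0], [0, 0, 0], 50],
  ],
)

```text
time_s: 12.35
tcp_pos: [0.6825, 0.2135, -0.0011]
eef_rot: [-180.0, -0.1, 0.0]
contact_force: [0.7, 0.5, -0.6]
gripper_width: 0.0591
```

apply_moves(
  targets=[
    [[0, 0, 0], [0, 0, 0], 50],
    [[0, 0, 0], [0, 0, 0], 50],
  ],
)

```text
time_s: 12.55
tcp_pos: [0.6824, 0.2135, -0.0011]
eef_rot: [-180.0, -0.1, 0.0]
contact_force: [0.1, -0.3, 0.0]
gripper_width: 0.0587
```

apply_moves(
  targets=[
    [[0, 0, -0.5], [0, 0, 0], 48],
    [[0, 0, -1], [0, 0, 0], 48],
    [[0, 0.5, -0.7], [0, 0, 0], 48],
    [[0, 1, 0], [0, 0, 0], 48],
    [[0, 1, 0], [0, 0, 0], 48],
  ],
)

```text
time_s: 13.05
tcp_pos: [0.6817, 0.1155, 0.0884]
eef_rot: [179.9, 0.1, 0.4]
contact_force: [1.2, 0.0, -1.6]
gripper_width: 0.0589
```

apply_moves(
  targets=[
    [[0, 1, 0], [0, 0, 0], 48],
    [[0, 1, 0], [0, 0, 0], 48],
    [[0, 0.8, 0], [0, 0, 0], 48],
    [[0, 0, 0], [0, 0, 0], 48],
    [[0, 0, 0], [0, 0, 0], 48],
  ],
)

```text
time_s: 13.55
tcp_pos: [0.6813, -0.0052, 0.0897]
eef_rot: [180.0, 0.0, 0.1]
contact_force: [0.2, 0.2, -0.9]
gripper_width: 0.0589
```

```bash
python3 - <<'E'
from h import *
plan([.6853,-.0003,.035],0)
c=cam("wrist",'w9'); s=r.get_state(); print(edge(c,s['tcp_pos'][:2],.088,.12,.030,gap=.004),s['tcp_pos'])
E
```

```text
tcp [ 0.6813 -0.0052  0.0897] rot [1.7998e+02 1.0000e-02 1.3000e-01] shift [ 0.099 -0.123  1.366] turn [0.002 0.001 0.016] t 13.55 F [ 0.2  0.2 -0.9] w 58.9
(array([ 0.68  , -0.0047]), 'n', 21, 'res', np.float64(0.0001), 'z', np.float64(0.103)) [ 0.6812201  -0.00498237  0.08957034]
```

apply_moves(
  targets=[
    [[0.1, -0.12, 0.3], [0, 0, 0], 48],
    [[0, 0, 0.5], [0, 0, 0], 48],
    [[0, 0, 0.3], [0, 0, 0], 48],
    [[0, 0, 0], [0, 0, 0], 48],
    [[0, 0, 0], [0, 0, 0], 48],
  ],
)

```text
time_s: 14.1
tcp_pos: [0.6861, 0.0056, 0.0418]
eef_rot: [180.0, 0.0, 0.5]
contact_force: [-0.0, -0.3, 0.1]
gripper_width: 0.059
```

```bash
python3 - <<'E'
from h import *
plan([.6857,-.0004,.035],0)
E
```

```text
tcp [0.6861 0.0056 0.0418] rot [1.7998e+02 4.0000e-02 4.6000e-01] shift [-0.012  0.151  0.17 ] turn [0.002 0.005 0.057] t 14.1 F [-0.  -0.3  0.1] w 59.0
```

apply_moves(
  targets=[
    [[0, 0.13, 0], [0, 0, 0.06], 48],
    [[0, 0, 0], [0, 0, 0], 48],
    [[0, 0, 0], [0, 0, 0], 48],
  ],
)

```text
time_s: 14.4
tcp_pos: [0.6871, 0.0009, 0.043]
eef_rot: [180.0, -0.0, -0.0]
contact_force: [0.4, 0.5, -0.8]
gripper_width: 0.0592
```

```bash
python3 - <<'E'
from h import *
plan([.6857,-.0004,.035],0)
E
```

```text
tcp [0.6871 0.0009 0.043 ] rot [ 1.7999e+02 -5.0000e-02 -0.0000e+00] shift [-0.035  0.032  0.201] turn [ 0.001 -0.006 -0.   ] t 14.4 F [ 0.4  0.5 -0.8] w 59.2
```

apply_moves(
  targets=[
    [[-0.035, 0.03, 0.1], [0, 0, 0], 48],
    [[0, 0, 0.08], [0, 0, 0], 48],
    [[0, 0, 0.03], [0, 0, 0], 48],
    [[0, 0, 0], [0, 0, 0], 48],
  ],
)

```text
time_s: 14.8
tcp_pos: [0.686, -0.0008, 0.0351]
eef_rot: [-180.0, -0.2, -0.0]
contact_force: [-0.1, 0.6, -1.4]
gripper_width: 0.0588
```

```bash
python3 - <<'E'
from h import *
plan([.6857,-.0004,.0335],0)
E
```

```text
tcp [ 0.686  -0.0008  0.0351] rot [-1.7998e+02 -1.6000e-01 -4.0000e-02] shift [-0.009 -0.009  0.041] turn [-0.002 -0.019 -0.005] t 14.8 F [-0.1  0.6 -1.4] w 58.8
```

apply_moves(
  targets=[
    [[0, 0, 0.03], [0, 0, 0], 48],
    [[0, 0, 0.02], [0, 0, 0], 48],
  ],
)

```text
time_s: 15.0
tcp_pos: [0.6862, -0.0008, 0.0339]
eef_rot: [-180.0, -0.2, -0.0]
contact_force: [-3.7, 0.5, 8.7]
gripper_width: 0.0587
```

apply_moves(
  targets=[
    [[0, 0, 0.02], [0, 0, 0], 48],
  ],
)

```text
time_s: 15.1
tcp_pos: [0.6862, -0.0008, 0.0338]
eef_rot: [-180.0, -0.2, -0.0]
contact_force: [-2.3, 0.6, 5.8]
gripper_width: 0.0588
```

Seated. Release, rise and move to crown B at about (0.576,-0.203).

apply_moves(
  targets=[
    [[0, 0, 0], [0, 0, 0], 65],
    [[0, 0, 0], [0, 0, 0], 78],
    [[0, 0, 0], [0, 0, 0], 78],
    [[0, 0, -0.3], [0, 0, 0], 78],
    [[0, 0, -1], [0, 0, 0], 78],
  ],
)

```text
time_s: 15.6
tcp_pos: [0.6828, -0.0012, 0.0821]
eef_rot: [179.9, 0.3, -0.0]
contact_force: [0.5, -0.1, -0.4]
gripper_width: 0.0779
```

apply_moves(
  targets=[
    [[0, 0, -1], [0, 0, 0], 78],
    [[0, 0, -0.6], [0, 0, 0], 78],
    [[0, 0, 0], [0, 0, 0], 78],
  ],
)

```text
time_s: 15.9
tcp_pos: [0.6863, -0.0012, 0.1567]
eef_rot: [179.9, -0.2, 0.0]
contact_force: [0.9, -0.4, 1.2]
gripper_width: 0.078
```

```bash
python3 - <<'E'
from h import *
c=cam("wrist",'w10'); plan([.575,-.202,.1],0)
print(edge(c,np.array([.685,0]),.041,.06,.030))
c=cam("top"); 
E
```

```text
tcp [ 0.6856 -0.0011  0.1552] rot [ 1.7994e+02 -1.1000e-01  1.0000e-02] shift [-2.768  5.02   1.381] turn [ 0.008 -0.014  0.001] t 15.95 F [0.8 0.3 0.1] w 77.9
(array([ 6.857e-01, -1.000e-04]), 'n', 63, 'res', np.float64(0.001), 'z', np.float64(0.0473))
```

View pics/w10.png

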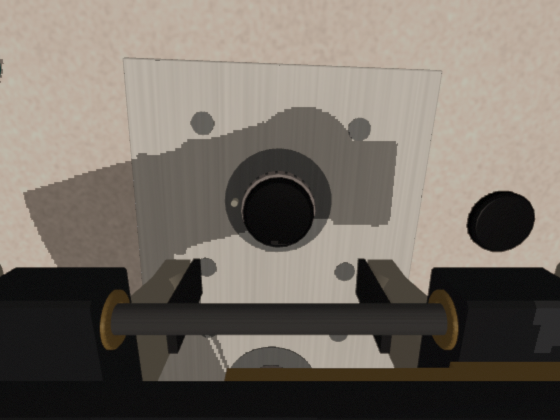

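apply_moves(
  targets=[
    [[-0.55, 1, 0], [0, 0, 0], 78],
    [[-0.55, 1, 0], [0, 0, 0], 78],
    [[-0.55, 1, 0], [0, 0, 0], 78],
    [[-0.55, 1, 0.2], [0, 0, 0], 78],
    [[-0.55, 0.9, 0.3], [0, 0, 0], 78],
  ],
)

```text
time_s: 16.5
tcp_pos: [0.5715, -0.1985, 0.129]
eef_rot: [179.9, 0.3, 0.4]
contact_force: [1.1, -0.8, -0.2]
gripper_width: 0.0779
```

apply_moves(
  targets=[
    [[0, 0, 0.2], [0, 0, 0], 78],
    [[0, 0, 0], [0, 0, 0], 78],
    [[0, 0, 0], [0, 0, 0], 78],
  ],
)

```text
time_s: 16.8
tcp_pos: [0.5653, -0.2024, 0.1168]
eef_rot: [180.0, 0.8, 0.1]
contact_force: [0.1, -0.2, 0.9]
gripper_width: 0.0778
```

```bash
python3 - <<'E'
from h import *
c=cam("wrist",'w11')
print(edge(c,np.array([.575,-.202]),.012,.03,.032));print(edge(c,np.array([.666,-.213]),.004,.03,.03)); plan([.575,-.202,.02],0)
E
```

```text
(array([ 0.5786, -0.2005]), 'n', 63, 'res', np.float64(0.0006), 'z', np.float64(0.0188))
(array([ 0.6658, -0.2122]), 'n', 63, 'res', np.float64(0.0009), 'z', np.float64(0.0124))
tcp [ 0.5654 -0.2021  0.1168] rot [1.7999e+02 8.2000e-01 8.0000e-02] shift [ 2.750e-01 -2.000e-03  2.416e+00] turn [0.001 0.103 0.01 ] t 16.85 F [-0.  -0.3 -0.5] w 78.0
```

View pics/w11.png

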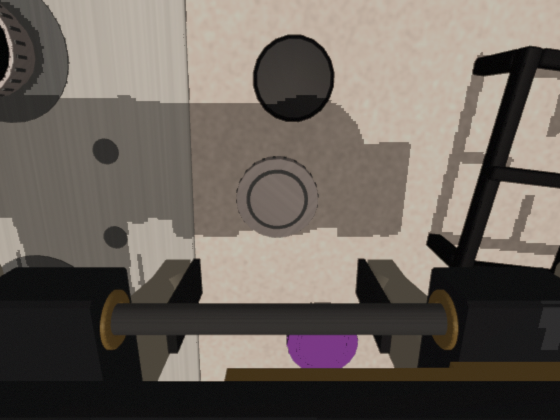

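The wrist view shows the silver slotted crown at (277,198) → world (0.578,-0.2005), the black cap at (293,78), and the purple decoy at (320,345), which I leave alone. Next is the descent onto the silver crown.

apply_moves(
  targets=[
    [[0.33, -0.04, 0.4], [0, 0.1, 0], 78],
    [[0, 0, 1], [0, 0, 0], 78],
    [[0, 0, 0.9], [0, 0, 0], 78],
    [[0, 0, 0], [0, 0, 0], 78],
    [[0, 0, 0], [0, 0, 0], 78],
  ],
)

```text
time_s: 17.35
tcp_pos: [0.5853, -0.1961, 0.0256]
eef_rot: [179.9, -0.4, 0.5]
contact_force: [0.4, 0.6, 0.8]
gripper_width: 0.078
```

```bash
python3 - <<'E'
from h import *
plan([.5783,-.2005,-.0025],0)
E
```

```text
tcp [ 0.5853 -0.1961  0.0256] rot [179.92  -0.38   0.53] shift [-0.181  0.107  0.703] turn [ 0.01  -0.047  0.066] t 17.35 F [0.4 0.6 0.8] w 78.0
```

apply_moves(
  targets=[
    [[-0.16, 0.1, 0], [0, -0.05, 0.06], 78],
    [[0, 0, 0], [0, 0, 0], 78],
    [[0, 0, 0.2], [0, 0, 0], 78],
    [[0, 0, 0.2], [0, 0, 0], 78],
    [[0, 0, 0], [0, 0, 0], 78],
  ],
)

```text
time_s: 17.85
tcp_pos: [0.5825, -0.2001, 0.0148]
eef_rot: [179.9, -0.5, 0.1]
contact_force: [0.0, -0.6, -0.3]
gripper_width: 0.0779
```

```bash
python3 - <<'E'
from h import *
plan([.5783,-.2005,-.0025],0)
E
```

```text
tcp [ 0.5825 -0.2001  0.0148] rot [ 1.7987e+02 -4.6000e-01  1.1000e-01] shift [-0.108  0.009  0.432] turn [ 0.016 -0.057  0.014] t 17.85 F [ 0.  -0.6 -0.3] w 77.9
```

apply_moves(
  targets=[
    [[-0.1, 0, 0.2], [0, -0.05, 0], 78],
    [[0, 0, 0.15], [0, 0, 0], 78],
    [[0, 0, 0], [0, 0, 0], 78],
    [[0, 0, 0], [0, 0, 0], 78],
  ],
)

```text
time_s: 18.25
tcp_pos: [0.5778, -0.2003, -0.0009]
eef_rot: [179.9, 0.0, 0.1]
contact_force: [-0.4, -0.5, -0.4]
gripper_width: 0.0783
```

```bash
python3 - <<'E'
from h import *
plan([.5783,-.2005,-.0025],0)
E
```

```text
tcp [ 0.5778 -0.2003 -0.0009] rot [1.7987e+02 3.0000e-02 9.0000e-02] shift [0.012 0.004 0.041] turn [0.016 0.004 0.011] t 18.25 F [-0.4 -0.5 -0.4] w 78.3
```

apply_moves(
  targets=[
    [[0, 0, 0.02], [0, 0, 0], 70],
    [[0, 0, 0], [0, 0, 0], 60],
    [[0, 0, 0], [0, 0, 0], 50],
    [[0, 0, 0], [0, 0, 0], 50],
  ],
)

```text
time_s: 18.65
tcp_pos: [0.578, -0.2003, -0.0017]
eef_rot: [179.9, 0.0, 0.1]
contact_force: [-0.2, 0.8, -0.8]
gripper_width: 0.0631
```

apply_moves(
  targets=[
    [[0, 0, 0], [0, 0, 0], 50],
  ],
)

```text
time_s: 18.75
tcp_pos: [0.5779, -0.2003, -0.0016]
eef_rot: [179.9, 0.0, 0.1]
contact_force: [0.2, -0.4, -1.5]
gripper_width: 0.0632
```

apply_moves(
  targets=[
    [[0, 0, -0.5], [0, 0, 0], 48],
    [[0, 0, -1], [0, 0, 0], 48],
    [[0, -0.3, -0.4], [0, 0, 0], 48],
    [[-0.5, -1, 0], [0, 0, 0], 48],
    [[-0.5, -1, 0], [0, 0, 0], 48],
  ],
)

```text
time_s: 19.25
tcp_pos: [0.5384, -0.1093, 0.0758]
eef_rot: [179.9, 0.1, -0.2]
contact_force: [-0.6, 1.1, -1.3]
gripper_width: 0.0631
```

apply_moves(
  targets=[
    [[-0.5, -1, 0], [0, 0, 0], 48],
    [[-0.5, -1, 0], [0, 0, 0], 48],
    [[-0.4, -0.9, 0], [0, 0, 0], 48],
    [[0, 0, 0], [0, 0, 0], 48],
    [[0, 0, 0], [0, 0, 0], 48],
  ],
)

```text
time_s: 19.75
tcp_pos: [0.4791, 0.0145, 0.0773]
eef_rot: [180.0, -0.1, 0.0]
contact_force: [0.5, -0.4, -1.2]
gripper_width: 0.0633
```

```bash
python3 - <<'E'
from h import *
plan([.4752,.0074,.0155],0)
c=cam("wrist",'w12'); s=r.get_state(); print(edge(c,s['tcp_pos'][:2],s['tcp_pos'][2]+.015,.14,.032,gap=.004),s['tcp_pos'])
E
```

```text
tcp [0.4791 0.0145 0.0773] rot [ 1.7999e+02 -1.2000e-01  1.0000e-02] shift [-0.1    0.177  1.544] turn [ 0.001 -0.015  0.001] t 19.75 F [ 0.5 -0.4 -1.2] w 63.3
(array([0.4793, 0.015 ]), 'n', 21, 'res', np.float64(0.0004), 'z', np.float64(0.0976)) [0.4791739  0.01411617 0.07721778]
```

View pics/w12.png

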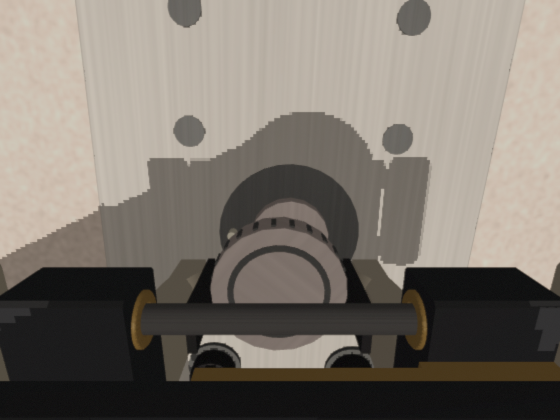

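```bash
python3 - <<'E'
from h import *
c=cam("wrist"); print(onz(c,189,131,.005),onz(c,397.5,139,.005),onz(c,185,9,.005),onz(c,414,17,.005)); plan([.4752,.0074,.0155],0)
E
```

```text
[0.54692065 0.07378406 0.005     ] [ 0.54170816 -0.06449782  0.005     ] [0.61815466 0.07075825 0.005     ] [ 0.61382292 -0.06722361  0.005     ]
tcp [0.4794 0.0135 0.0771] rot [ 1.7998e+02 -1.1000e-01 -1.2000e-01] shift [-0.108  0.153  1.539] turn [ 0.002 -0.013 -0.015] t 19.85 F [ 0.5 -0.3 -0.9] w 63.6
```

apply_moves(
  targets=[
    [[-0.1, 0.1, 0.3], [0, 0, 0], 48],
    [[0, 0, 0.5], [0, 0, 0], 48],
    [[0, 0, 0.3], [0, 0, 0], 48],
    [[0, 0, 0], [0, 0, 0], 48],
    [[0, 0, 0], [0, 0, 0], 48],
  ],
)

```text
time_s: 20.35
tcp_pos: [0.478, 0.0048, 0.0319]
eef_rot: [180.0, -0.2, -0.6]
contact_force: [0.1, 0.3, -0.8]
gripper_width: 0.0632
```

```bash
python3 - <<'E'
from h import *
plan([.4752,.0074,.0155],0)
E
```

```text
tcp [0.478  0.0048 0.0319] rot [ 1.7997e+02 -1.6000e-01 -5.8000e-01] shift [-0.072 -0.065  0.411] turn [ 0.004 -0.02  -0.072] t 20.35 F [ 0.1  0.3 -0.8] w 63.2
```

apply_moves(
  targets=[
    [[-0.07, -0.06, 0.1], [0, 0, -0.07], 48],
    [[0, 0, 0], [0, 0, 0], 48],
    [[0, 0, 0.15], [0, 0, 0], 48],
    [[0, 0, 0], [0, 0, 0], 48],
  ],
)

```text
time_s: 20.75
tcp_pos: [0.4765, 0.0069, 0.0227]
eef_rot: [-180.0, -0.3, -0.1]
contact_force: [-0.4, 0.2, -1.4]
gripper_width: 0.0632
```

```bash
python3 - <<'E'
from h import *
plan([.4752,.0074,.0150],0)
E
```

```text
tcp [0.4765 0.0069 0.0227] rot [-1.7997e+02 -3.1000e-01 -7.0000e-02] shift [-0.033 -0.014  0.193] turn [-0.003 -0.039 -0.008] t 20.75 F [-0.4  0.2 -1.4] w 63.2
```

apply_moves(
  targets=[
    [[-0.03, -0.01, 0.1], [0, -0.04, 0], 48],
    [[0, 0, 0.05], [0, 0, 0], 48],
    [[0, 0, 0.03], [0, 0, 0], 48],
    [[0, 0, 0], [0, 0, 0], 48],
  ],
)

```text
time_s: 21.15
tcp_pos: [0.4756, 0.0077, 0.0153]
eef_rot: [-180.0, -0.0, -0.0]
contact_force: [-0.9, 0.4, 2.5]
gripper_width: 0.0632
```

apply_moves(
  targets=[
    [[0, 0, 0.03], [0, 0, 0], 48],
  ],
)

```text
time_s: 21.25
tcp_pos: [0.4756, 0.0077, 0.0151]
eef_rot: [-180.0, 0.0, 0.0]
contact_force: [-10.2, 3.1, 32.5]
gripper_width: 0.063
```

Firm contact, so release and go up.

apply_moves(
  targets=[
    [[0, 0, -0.01], [0, 0, 0], 65],
    [[0, 0, 0], [0, 0, 0], 78],
    [[0, 0, 0], [0, 0, 0], 78],
    [[0, 0, -0.3], [0, 0, 0], 78],
    [[0, 0, -1], [0, 0, 0], 78],
  ],
)

```text
time_s: 21.75
tcp_pos: [0.4728, 0.0067, 0.0648]
eef_rot: [179.9, 0.4, -0.0]
contact_force: [0.4, 0.2, 0.7]
gripper_width: 0.0777
```

apply_moves(
  targets=[
    [[0, 0, -1], [0, 0, 0], 78],
    [[0, 0, -0.6], [0, 0, 0], 78],
    [[0, 0, 0], [0, 0, 0], 78],
  ],
)

```text
time_s: 22.05
tcp_pos: [0.4753, 0.0073, 0.135]
eef_rot: [179.9, 0.1, 0.0]
contact_force: [-0.3, 0.3, -0.8]
gripper_width: 0.0781
```

```bash
python3 - <<'E'
from h import *
c=cam("wrist",'w13'); plan([.6655,-.2125,.1],0)
print(edge(c,np.array([.4755,0.0074]),.028,.045,.032))
E
```

```text
tcp [0.4745 0.0072 0.1335] rot [179.91   0.22   0.  ] shift [4.777 5.49  0.828] turn [0.011 0.028 0.   ] t 22.1 F [-0.1  0.1  0.2] w 77.9
(array([0.4763, 0.0084]), 'n', 63, 'res', np.float64(0.0006), 'z', np.float64(0.0358))
```

View pics/w13.png

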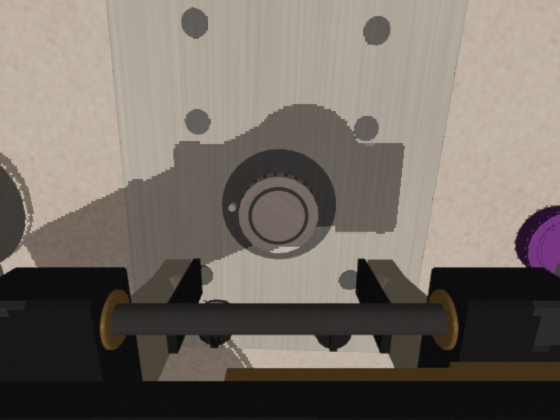

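apply_moves(
  targets=[
    [[0.8, 0.92, 0], [0, 0, 0], 78],
    [[0.8, 0.92, 0], [0, 0, 0], 78],
    [[0.8, 0.92, 0], [0, 0, 0], 78],
    [[0.8, 0.92, 0], [0, 0, 0], 78],
    [[0.8, 0.92, 0.2], [0, 0, 0], 78],
  ],
)

```text
time_s: 22.6
tcp_pos: [0.6362, -0.1765, 0.121]
eef_rot: [-180.0, 0.4, 0.6]
contact_force: [0.6, 1.4, 0.1]
gripper_width: 0.0781
```

apply_moves(
  targets=[
    [[0.75, 0.85, 0.2], [0, 0, 0], 78],
    [[0, 0, 0.2], [0, 0, 0], 78],
    [[0, 0, 0], [0, 0, 0], 78],
    [[0, 0, 0], [0, 0, 0], 78],
  ],
)

```text
time_s: 23.0
tcp_pos: [0.6661, -0.2169, 0.0925]
eef_rot: [-179.9, 1.1, 0.2]
contact_force: [-0.3, 1.2, 0.4]
gripper_width: 0.0777
```

```bash
python3 - <<'E'
from h import *
c=cam("wrist",'w14')
print(edge(c,np.array([.6658,-.2122]),.004,.03,.03)); plan([.6658,-.2125,-.0025],0)
E
```

```text
(array([ 0.6665, -0.2123]), 'n', 63, 'res', np.float64(0.0009), 'z', np.float64(0.0123))
tcp [ 0.6657 -0.2164  0.0925] rot [-179.89    1.12    0.26] shift [ 0.05  -0.094  2.373] turn [-0.014  0.14   0.032] t 23.05 F [-0.3  0.8 -1.7] w 78.0
```

apply_moves(
  targets=[
    [[0, 0, 0.3], [0, 0.14, 0.03], 78],
    [[0, 0, 0.9], [0, 0, 0], 78],
    [[0, 0, 0.7], [0, 0, 0], 78],
    [[0, 0, 0], [0, 0, 0], 78],
    [[0, 0, 0], [0, 0, 0], 78],
  ],
)

```text
time_s: 23.55
tcp_pos: [0.6666, -0.2116, 0.0206]
eef_rot: [-179.9, -0.5, 0.4]
contact_force: [0.9, -1.2, 1.4]
gripper_width: 0.0782
```

```bash
python3 - <<'E'
from h import *
plan([.6663,-.2124,-.0020],0)
E
```

```text
tcp [ 0.6666 -0.2116  0.0206] rot [-179.94   -0.46    0.38] shift [-0.011  0.019  0.565] turn [-0.008 -0.057  0.047] t 23.55 F [ 0.9 -1.2  1.4] w 78.2
```

apply_moves(
  targets=[
    [[0, 0, 0.2], [0, -0.06, 0.05], 78],
    [[0, 0, 0.2], [0, 0, 0], 78],
    [[0, 0, 0.1], [0, 0, 0], 78],
    [[0, 0, 0], [0, 0, 0], 78],
  ],
)

```text
time_s: 23.95
tcp_pos: [0.6694, -0.2108, 0.0045]
eef_rot: [-180.0, -0.3, 0.1]
contact_force: [0.2, -0.2, 0.2]
gripper_width: 0.0779
```

```bash
python3 - <<'E'
from h import *
plan([.6663,-.2124,-.0020],0)
E
```

```text
tcp [ 0.6694 -0.2108  0.0045] rot [-1.7998e+02 -3.4000e-01  5.0000e-02] shift [-0.079  0.04   0.163] turn [-0.003 -0.042  0.007] t 23.95 F [ 0.2 -0.2  0.2] w 77.9
```

apply_moves(
  targets=[
    [[-0.07, 0.04, 0.12], [0, -0.04, 0], 78],
    [[0, 0, 0], [0, 0, 0], 70],
    [[0, 0, 0], [0, 0, 0], 60],
    [[0, 0, 0], [0, 0, 0], 48],
    [[0, 0, 0], [0, 0, 0], 48],
  ],
)

```text
time_s: 24.45
tcp_pos: [0.6667, -0.213, -0.0002]
eef_rot: [-180.0, -0.0, 0.0]
contact_force: [1.0, -0.1, -0.2]
gripper_width: 0.0588
```

apply_moves(
  targets=[
    [[0, 0, 0], [0, 0, 0], 48],
  ],
)

```text
time_s: 24.55
tcp_pos: [0.6667, -0.213, -0.0002]
eef_rot: [-180.0, -0.0, 0.0]
contact_force: [-0.8, -0.3, -0.8]
gripper_width: 0.0589
```

apply_moves(
  targets=[
    [[0, 0, -0.5], [0, 0, 0], 46],
    [[0, 0, -1], [0, 0, 0], 46],
    [[0, 0, -0.8], [0, 0, 0], 46],
    [[-0.8, -0.92, 0], [0, 0, 0], 46],
    [[-0.8, -0.92, 0], [0, 0, 0], 46],
  ],
)

```text
time_s: 25.05
tcp_pos: [0.6032, -0.1411, 0.0925]
eef_rot: [-180.0, 0.1, -0.3]
contact_force: [-0.2, 1.0, -1.9]
gripper_width: 0.0588
```

apply_moves(
  targets=[
    [[-0.8, -0.92, 0], [0, 0, 0], 46],
    [[-0.8, -0.92, 0], [0, 0, 0], 46],
    [[-0.8, -0.92, 0], [0, 0, 0], 46],
    [[-0.6, -0.6, 0], [0, 0, 0], 46],
    [[0, 0, 0], [0, 0, 0], 46],
  ],
)

```text
time_s: 25.55
tcp_pos: [0.4761, -0.0003, 0.0938]
eef_rot: [-179.9, -0.0, -0.2]
contact_force: [0.5, 0.2, -1.2]
gripper_width: 0.0587
```

apply_moves(
  targets=[
    [[0, 0, 0], [0, 0, 0], 46],
  ],
)

```text
time_s: 25.65
tcp_pos: [0.4761, 0.0004, 0.0944]
eef_rot: [-179.9, -0.1, -0.1]
contact_force: [0.3, 0.1, -2.0]
gripper_width: 0.0589
```

```bash
python3 - <<'E'
from h import *
c=cam("wrist",'w15'); s=r.get_state(); print(edge(c,s['tcp_pos'][:2],s['tcp_pos'][2]+.009,.14,.030,gap=.004),s['tcp_pos'])
plan([.4755,.0076,.036],0)
E
```

```text
(array([0.4748, 0.001 ]), 'n', 21, 'res', np.float64(0.0001), 'z', np.float64(0.1069)) [4.76137257e-01 1.10541263e-04 9.42703607e-02]
tcp [4.761e-01 1.000e-04 9.430e-02] rot [-1.7986e+02 -8.0000e-02 -1.4000e-01] shift [-0.018 -0.184  1.457] turn [-0.017 -0.009 -0.017] t 25.7 F [-0.8 -0.3 -1.8] w 58.6
```

apply_moves(
  targets=[
    [[0, -0.17, 0.3], [0, 0, 0], 46],
    [[0, 0, 0.5], [0, 0, 0], 46],
    [[0, 0, 0.35], [0, 0, 0], 46],
    [[0, 0, 0], [0, 0, 0], 46],
    [[0, 0, 0], [0, 0, 0], 46],
  ],
)

```text
time_s: 26.2
tcp_pos: [0.4806, 0.0048, 0.0475]
eef_rot: [-179.9, -0.2, -0.4]
contact_force: [-0.1, 0.5, -0.9]
gripper_width: 0.0588
```

```bash
python3 - <<'E'
from h import *
plan([.4763,.0070,.036],0)
E
```

```text
tcp [0.4806 0.0048 0.0475] rot [-179.85   -0.21   -0.41] shift [-0.108 -0.053  0.287] turn [-0.018 -0.026 -0.052] t 26.2 F [-0.1  0.5 -0.9] w 58.8
```

apply_moves(
  targets=[
    [[-0.1, -0.05, 0.1], [0, 0, -0.05], 46],
    [[0, 0, 0.1], [0, 0, 0], 46],
    [[0, 0, 0], [0, 0, 0], 46],
    [[0, 0, 0], [0, 0, 0], 46],
  ],
)

```text
time_s: 26.6
tcp_pos: [0.4778, 0.0066, 0.0404]
eef_rot: [-179.8, -0.3, -0.1]
contact_force: [1.2, 0.2, -2.3]
gripper_width: 0.0588
```

```bash
python3 - <<'E'
from h import *
plan([.4763,.0070,.036],0)
E
```

```text
tcp [0.4778 0.0066 0.0404] rot [-1.7981e+02 -3.4000e-01 -6.0000e-02] shift [-0.039 -0.01   0.109] turn [-0.023 -0.043 -0.007] t 26.6 F [ 1.2  0.2 -2.3] w 58.8
```

apply_moves(
  targets=[
    [[-0.035, -0.01, 0.06], [-0.02, -0.04, 0], 46],
    [[0, 0, 0.05], [0, 0, 0], 46],
    [[0, 0, 0.02], [0, 0, 0], 46],
    [[0, 0, 0], [0, 0, 0], 46],
  ],
)

```text
time_s: 27.0
tcp_pos: [0.4767, 0.0074, 0.0353]
eef_rot: [-180.0, -0.1, -0.0]
contact_force: [0.5, -0.3, -1.5]
gripper_width: 0.0585
```

apply_moves(
  targets=[
    [[0, 0, 0.02], [0, 0, 0], 46],
  ],
)

```text
time_s: 27.1
tcp_pos: [0.4769, 0.0074, 0.0347]
eef_rot: [-180.0, -0.1, -0.0]
contact_force: [-4.2, 1.9, 13.2]
gripper_width: 0.0586
```

apply_moves(
  targets=[
    [[0, 0, -0.01], [0, 0, 0], 65],
    [[0, 0, 0], [0, 0, 0], 78],
    [[0, 0, 0], [0, 0, 0], 78],
    [[0, 0, -0.3], [0, 0, 0], 78],
    [[0, 0, -1], [0, 0, 0], 78],
  ],
)

```text
time_s: 27.6
tcp_pos: [0.4739, 0.0064, 0.0842]
eef_rot: [179.9, 0.4, -0.1]
contact_force: [1.1, -0.0, -0.1]
gripper_width: 0.0776
```

apply_moves(
  targets=[
    [[0, 0, -1], [0, 0, 0], 78],
    [[0, 0, -1], [0, 0, 0], 60],
    [[0, 0, -0.5], [0, 0, 0], 40],
    [[0, 0, 0], [0, 0, 0], 40],
  ],
)

```text
time_s: 28.0
tcp_pos: [0.4764, 0.0068, 0.1929]
eef_rot: [180.0, -0.0, -0.0]
contact_force: [0.4, 0.1, -0.4]
gripper_width: 0.0594
```

```bash
python3 - <<'E'
from h import *
c=cam("wrist",'w16')
print(edge(c,np.array([.4755,0.0074]),.041,.06,.030)); print(edge(c,np.array([.685,0]),.041,.06,.030))
plan([.60,-.36,.2],-7)
c=cam("top",'t16'); P=cloud(c)
q=P[205:300,140:200].reshape(-1,3); q=q[(q[:,2]>.055)&(q[:,2]<.085)&(q[:,0]>.43)]; f=least_squares(lambda p:np.hypot(q[:,0]-p[0],q[:,1]-p[1])-p[2],[.47,.28,.06],loss='soft_l1',f_scale=.003); print('pan',f.x)
E
```

```text
(array([0.4766, 0.0081]), 'n', 63, 'res', np.float64(0.001), 'z', np.float64(0.0473))Traceback (most recent call last):
  File "<stdin>", line 3, in <module>
  File "h.py", line 49, in edge
    E=np.array(E); f=least_squares(lambda p:np.hypot(E[:,0]-p[0],E[:,1]-p[1])-rad,ce,loss='soft_l1',f_scale=.001); ce=f.x
                     ~~~~~~~~~~~~~^^^^^^^^^^^^^^^^^^^^^^^^^^^^^^^^^^^^^^^^^^^^^^^^^^^^^^^^^^^^^^^^^^^^^^^^^^^^^^^
    return func(*args, **kwargs)
    vector_fun = VectorFunction(
        fun_wrapped,
    ...<6 lines>...
        workers=workers
    )
    self._update_fun()
    ~~~~~~~~~~~~~~~~^^
    self.f = self.fun_wrapped(xp_copy(self.x))
             ~~~~~~~~~~~~~~~~^^^^^^^^^^^^^^^^^
    return np.atleast_1d(self.fun(x))
                         ~~~~~~~~^^^
    return self.f(x, *self.args, **self.kwargs)
           ~~~~~~^^^^^^^^^^^^^^^^^^^^^^^^^^^^^^
  File "h.py", line 49, in <lambda>
    E=np.array(E); f=least_squares(lambda p:np.hypot(E[:,0]-p[0],E[:,1]-p[1])-rad,ce,loss='soft_l1',f_scale=.001); ce=f.x
                                                     ~^^^^^
IndexError: too many indices for array: array is 1-dimensional, but 2 were indexed
```

View pics/w16.png

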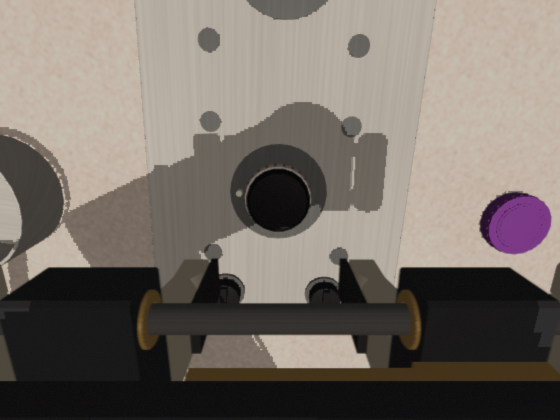

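apply_moves(
  targets=[
    [[0.1, 1, 0], [0, 0, 0], 40],
    [[0.1, 1, 0], [0, 0, 0], 40],
    [[0.1, 1, 0], [0, 0, 0], 40],
    [[0.1, 1, 0], [0, 0, 0], 40],
    [[0.1, 1, 0], [0, 0, 0], 40],
  ],
  squeeze=60,
)

```text
time_s: 28.55
tcp_pos: [0.4948, -0.195, 0.1868]
eef_rot: [-179.9, 0.3, 0.5]
contact_force: [1.1, 0.6, 0.0]
gripper_width: 0.0399
```

apply_moves(
  targets=[
    [[0.1, 1, 0], [0, 0, 0], 40],
    [[0.1, 1, 0], [0, 0, 0], 40],
    [[0.1, 1, 0], [0, 0, 0], 40],
    [[0.1, 1, 0], [0, 0, 0], 40],
    [[0.1, 1, 0], [0, 0, 0.4], 40],
  ],
)

```text
time_s: 29.05
tcp_pos: [0.5128, -0.4023, 0.1771]
eef_rot: [-179.7, 1.0, -2.8]
contact_force: [1.6, 0.2, -0.2]
gripper_width: 0.0403
```

apply_moves(
  targets=[
    [[0, 0.2, 0], [0, 0, 0.4], 40],
    [[0, 0, 0], [0, 0, 0], 40],
    [[0, 0, 0], [0, 0, 0], 40],
  ],
)

```text
time_s: 29.35
tcp_pos: [0.5096, -0.4145, 0.1697]
eef_rot: [-179.6, 1.5, -6.4]
contact_force: [0.3, 0.7, -0.2]
gripper_width: 0.0402
```

```bash
cat >> h.py <<'E'
def support(c,x0,y0,zlo=.050,zhi=.066,h=.1,guess=0.0):
    """fit support pose (centre,yaw) to top points: sum distance to the frame/prong bar centre lines"""
    q=cloud(c)[:258].reshape(-1,3); q=q[(abs(q[:,0]-x0)<h)&(abs(q[:,1]-y0)<h)&(q[:,2]>zlo)&(q[:,2]<zhi)]
    def res(p):
        d=q[:,:2]-p[:2]; cs,sn=np.cos(p[2]),np.sin(p[2]); x=d[:,0]*cs+d[:,1]*sn; y=-d[:,0]*sn+d[:,1]*cs
        a=abs(x);b=abs(y)
        fr=np.abs(np.maximum(a,b)-.070); pr=np.where(np.maximum(a,b)>.024,np.minimum(a,b),9)
        e=np.minimum(fr,pr); return np.maximum(e-.005,0)*1000
    best=None
    for gx in (-.01,0,.01):
        for gy in (-.01,0,.01):
            f=least_squares(res,[x0+gx,y0+gy,guess],x_scale=[.01,.01,.1],loss='soft_l1',diff_step=1e-4)
            if best is None or f.cost<best.cost: best=f
    return best.x[:2].round(4), np.degrees(best.x[2]).round(2), 'meanres mm',res(best.x).mean().round(3), len(q),'z',np.median(q[:,2]).round(4)
E
python3 - <<'E'
from h import *
c=cam("wrist",'w17'); plan([.6477,-.4179,.1],-6.8)
for hh in (.09,.1): print(support(c,.598,-.412,guess=-.12,h=hh))
c=cam("top"); 
E
```

```text
tcp [ 0.5095 -0.4141  0.1696] rot [-179.62    1.5    -6.38] shift [ 3.488 -0.279  1.652] turn [-0.047  0.188  0.051] t 29.4 F [-0.2  0.5 -0.5] w 39.9
(array([ 0.5984, -0.4116]), np.float64(-6.62), 'meanres mm', np.float64(0.062), 10857, 'z', np.float64(0.0585))
(array([ 0.5984, -0.4116]), np.float64(-6.62), 'meanres mm', np.float64(0.062), 10857, 'z', np.float64(0.0585))
```

View pics/w17.png

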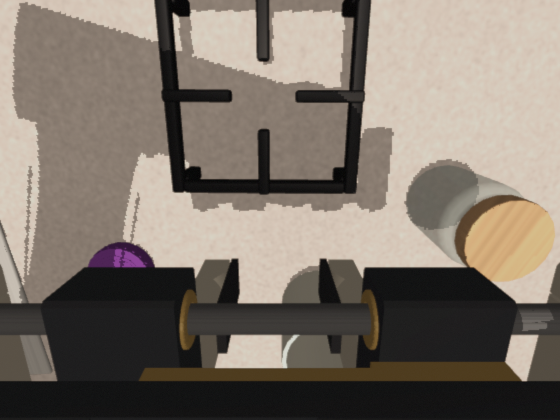

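apply_moves(
  targets=[
    [[1, -0.08, 0], [0, 0.19, 0.05], 40],
    [[1, -0.08, 0], [0, 0, 0], 40],
    [[1, -0.08, 0.2], [0, 0, 0], 40],
    [[0.45, -0.06, 0.5], [0, 0, 0], 40],
    [[0, 0, 0.2], [0, 0, 0], 40],
  ],
)

```text
time_s: 29.95
tcp_pos: [0.6551, -0.4114, 0.1374]
eef_rot: [-179.7, -0.5, -6.2]
contact_force: [-0.8, -0.6, -0.5]
gripper_width: 0.0401
```

apply_moves(
  targets=[
    [[0, 0, 0], [0, 0, 0], 36],
    [[0, 0, 0], [0, 0, 0], 36],
  ],
)

```text
time_s: 30.15
tcp_pos: [0.6547, -0.409, 0.1364]
eef_rot: [-179.7, -0.4, -5.9]
contact_force: [-0.6, -0.3, -0.1]
gripper_width: 0.0365
```

```bash
python3 - <<'E'
from h import *
plan([.6481,-.4174,.033],-6.6)
E
```

```text
tcp [ 0.6547 -0.409   0.1364] rot [-179.68   -0.37   -5.94] shift [-0.158  0.24   2.584] turn [-0.041 -0.046  0.082] t 30.15 F [-0.6 -0.3 -0.1] w 36.5
```

apply_moves(
  targets=[
    [[-0.15, 0.24, 0], [-0.04, -0.05, 0.08], 36],
    [[0, 0, 0.4], [0, 0, 0], 36],
    [[0, 0, 0.5], [0, 0, 0], 36],
    [[0, 0, 0], [0, 0, 0], 36],
    [[0, 0, 0], [0, 0, 0], 36],
  ],
)

```text
time_s: 30.65
tcp_pos: [0.6451, -0.4204, 0.104]
eef_rot: [179.9, -0.2, -6.7]
contact_force: [0.6, 0.1, 0.0]
gripper_width: 0.0359
```

```bash
python3 - <<'E'
from h import *
plan([.6481,-.4174,.033],-6.6)
E
```

```text
tcp [ 0.6451 -0.4204  0.104 ] rot [179.86  -0.25  -6.74] shift [ 0.059 -0.088  1.776] turn [ 0.017 -0.031 -0.017] t 30.65 F [0.6 0.1 0. ] w 35.9
```

apply_moves(
  targets=[
    [[0.06, -0.09, 0.2], [0, -0.03, 0], 36],
    [[0, 0, 0.4], [0, 0, 0], 36],
    [[0, 0, 0.4], [0, 0, 0], 36],
    [[0, 0, 0], [0, 0, 0], 36],
    [[0, 0, 0], [0, 0, 0], 36],
  ],
)

```text
time_s: 31.15
tcp_pos: [0.6482, -0.4174, 0.0618]
eef_rot: [179.8, -0.1, -6.8]
contact_force: [0.4, -0.8, 0.0]
gripper_width: 0.0361
```

```bash
python3 - <<'E'
from h import *
plan([.6481,-.4174,.033],-6.6)
E
```

```text
tcp [ 0.6482 -0.4174  0.0618] rot [ 1.7984e+02 -6.0000e-02 -6.7600e+00] shift [-0.004 -0.001  0.72 ] turn [ 0.021 -0.007 -0.02 ] t 31.15 F [ 0.4 -0.8  0. ] w 36.1
```

apply_moves(
  targets=[
    [[0, 0, 0.3], [0, 0, 0], 36],
    [[0, 0, 0.35], [0, 0, 0], 36],
    [[0, 0, 0.05], [0, 0, 0], 36],
    [[0, 0, 0], [0, 0, 0], 36],
  ],
)

```text
time_s: 31.55
tcp_pos: [0.6483, -0.4175, 0.0312]
eef_rot: [179.8, -0.1, -6.7]
contact_force: [-0.1, 0.4, 0.2]
gripper_width: 0.0359
```

```bash
python3 - <<'E'
from h import *
plan([.6481,-.4174,.033],-6.6)
E
```

```text
tcp [ 0.6483 -0.4175  0.0312] rot [ 1.7983e+02 -5.0000e-02 -6.7500e+00] shift [-0.006 -0.001 -0.045] turn [ 0.021 -0.006 -0.018] t 31.55 F [-0.1  0.4  0.2] w 35.9
```

apply_moves(
  targets=[
    [[0, 0, 0], [0, 0, 0], 20],
    [[0, 0, 0], [0, 0, 0], 5],
    [[0, 0, 0], [0, 0, 0], 0],
    [[0, 0, 0], [0, 0, 0], 0],
    [[0, 0, 0], [0, 0, 0], 0],
  ],
  squeeze=60,
)

```text
time_s: 32.05
tcp_pos: [0.6489, -0.4179, 0.0323]
eef_rot: [179.8, -0.1, -6.7]
contact_force: [-0.6, 0.0, -2.4]
gripper_width: 0.0085
```

apply_moves(
  targets=[
    [[0, 0, 0], [0, 0, 0], 0],
    [[0, 0, -0.2], [0, 0, 0], 0],
    [[0, 0, 0], [0, 0, 0], 0],
  ],
)

```text
time_s: 32.35
tcp_pos: [0.6485, -0.4175, 0.04]
eef_rot: [179.8, -0.1, -6.8]
contact_force: [1.2, -0.1, -2.6]
gripper_width: 0.0082
```

```bash
python3 - <<'E'
from h import *
plan([.6481,-.4174,.033],-6.6); c=cam('wrist','w18'); c=cam('side','s18')
E
```

```text
tcp [ 0.6485 -0.4175  0.04  ] rot [ 1.7985e+02 -8.0000e-02 -6.7700e+00] shift [-0.009 -0.001  0.176] turn [ 0.019 -0.01  -0.021] t 32.35 F [ 1.2 -0.1 -2.6] w 8.2
```

View pics/w18.png

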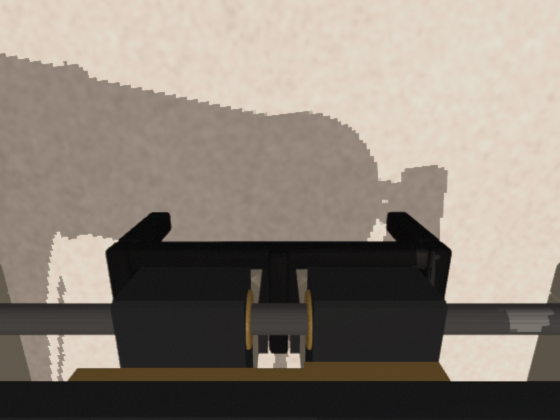

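View pics/s18.png

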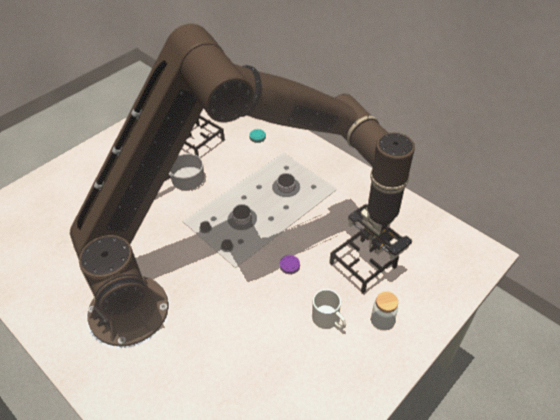

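apply_moves(
  targets=[
    [[0, 0, -0.5], [0, 0, 0], 0],
    [[0, 0, -0.5], [0, 0, 0], 0],
    [[0, 0, -0.3], [0, 0, 0], 0],
    [[0, 0, 0], [0, 0, 0], 0],
  ],
)

```text
time_s: 32.85
tcp_pos: [0.6462, -0.4159, 0.0895]
eef_rot: [-180.0, 0.3, -6.8]
contact_force: [1.0, 0.1, -3.3]
gripper_width: 0.0081
```

```bash
python3 - <<'E'
from h import *
plan([.6481,-.4174,.033],-6.6); c=cam('wrist','w19'); c=cam('side'); crop(c,290,170,450,310,4,'s19'); print(r.get_state()['moment'])
E
```

```text
tcp [ 0.6462 -0.4159  0.0895] rot [-179.99    0.26   -6.83] shift [0.058 0.031 1.412] turn [-0.002  0.033 -0.028] t 32.85 F [ 1.   0.1 -3.3] w 8.1
[-0.03591678 -0.19310294 -0.03929085]
```

View pics/s19.png

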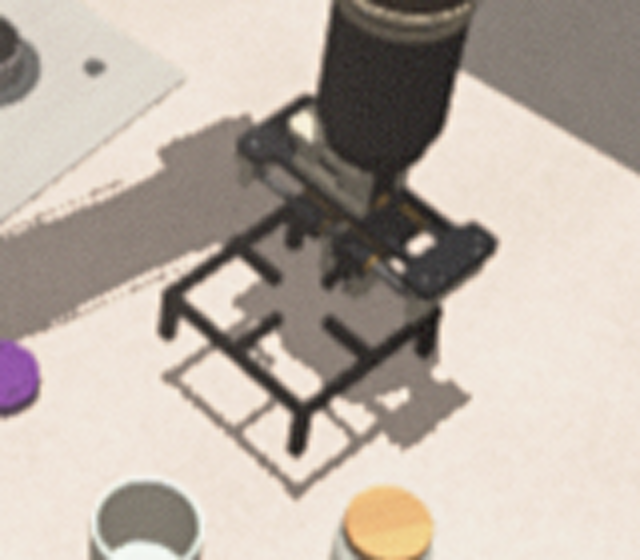

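apply_moves(
  targets=[
    [[0, -0.2, -0.5], [0, 0, 0], 0],
    [[-0.2, -0.6, -0.4], [0, 0, 0], 0],
    [[-0.4, -0.9, 0], [0, 0, 0], 0],
    [[-0.4, -0.9, 0], [0, 0, 0], 0],
    [[-0.4, -0.9, 0], [0, 0, 0], 0],
  ],
)

```text
time_s: 33.45
tcp_pos: [0.6027, -0.2689, 0.1162]
eef_rot: [-179.8, 1.0, -7.3]
contact_force: [0.7, 0.9, -3.7]
gripper_width: 0.0082
```

apply_moves(
  targets=[
    [[-0.4, -0.9, 0], [0, 0, 0], 0],
    [[-0.4, -0.9, 0], [0, 0, 0], 0],
    [[-0.4, -0.9, 0], [0, 0, 0], 0],
    [[-0.4, -0.9, 0], [0, 0, 0], 0],
    [[-0.4, -0.9, 0], [0, 0, -0.3], 0],
  ],
)

```text
time_s: 33.95
tcp_pos: [0.5398, -0.0731, 0.1132]
eef_rot: [-179.7, 1.3, -5.0]
contact_force: [0.8, 0.8, -4.0]
gripper_width: 0.0085
```

```bash
python3 - <<'E'
from h import *
plan([.5266,.0058,.0373],-2.2)
E
```

```text
tcp [ 0.5398 -0.0731  0.1132] rot [-179.73    1.34   -4.96] shift [-0.454 -1.927  1.918] turn [-0.038  0.167 -0.345] t 33.95 F [ 0.8  0.8 -4. ] w 8.5
```

apply_moves(
  targets=[
    [[-0.2, -0.9, 0], [0, 0.1, -0.2], 0],
    [[-0.2, -0.7, 0], [0, 0.06, -0.15], 0],
    [[0, 0, 0], [0, 0, 0], 0],
    [[0, 0, 0], [0, 0, 0], 0],
  ],
)

```text
time_s: 34.35
tcp_pos: [0.5242, -0.0017, 0.1113]
eef_rot: [-179.7, 0.2, -1.7]
contact_force: [1.0, -0.5, -5.2]
gripper_width: 0.0089
```

```bash
python3 - <<'E'
from h import *
plan([.5266,.0058,.0373],-2.2); c=cam('wrist','w20')
c=cam('side'); u,v=map(int,proj(c,[.4755,.0074,.1])); crop(c,u-80,v-80,u+80,v+70,4,'s20')
c=cam('top','t20')
E
```

```text
tcp [ 0.5242 -0.0017  0.1113] rot [-179.69    0.2    -1.68] shift [ 0.06  -0.18   1.852] turn [-0.038  0.025  0.065] t 34.35 F [ 1.  -0.5 -5.2] w 8.9
```

View pics/s20.png

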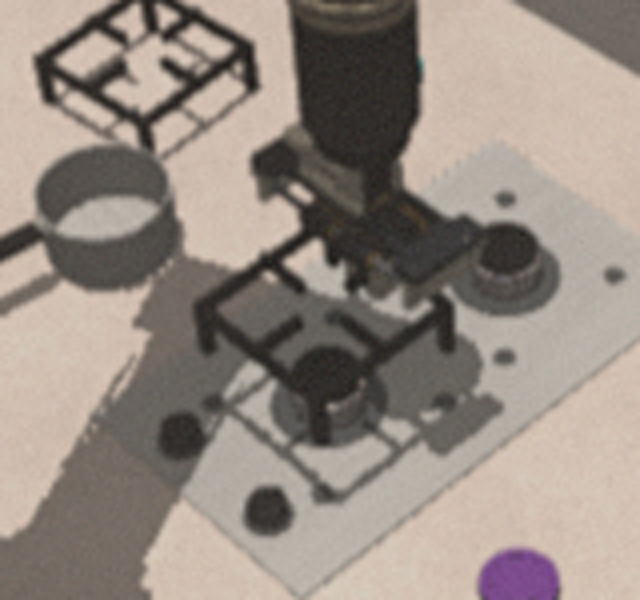

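View pics/t20.png

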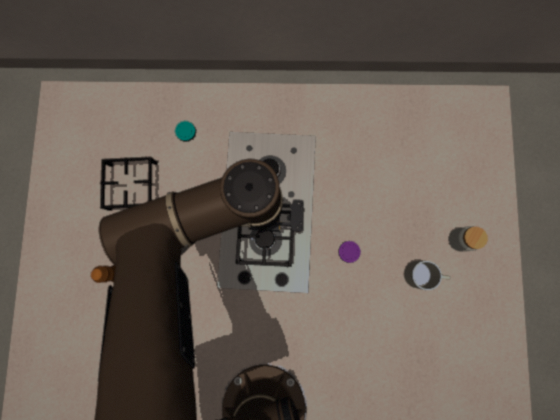

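```bash
python3 - <<'E'
from h import *
for n in ('side','top'):
    c=cam(n); P=cloud(c).reshape(-1,3); s=r.get_state()['tcp_pos']; zt=s[2]+.0257
    q=P[(abs(P[:,0]-.455)<.075)&(abs(P[:,1])<.09)&(abs(P[:,2]-zt)<.012)]
    A=np.c_[q[:,:2],np.ones(len(q))]; k,res,_,_=np.linalg.lstsq(A,q[:,2],rcond=None); print(n,len(q),'slope deg',np.degrees(k[:2]).round(2), np.std(q[:,2]-A@k), zt, np.median(q[:,2]))
    print(support(c,.474,0,zt-.012,zt+.01,guess=-.03,h=.085),s)
E
```

```text
side 634 slope deg [0.65 0.22] 0.0046243816043665805 0.1371883272817798 0.13586354779358012
(array([ 0.4698, -0.004 ]), np.float64(-3.06), 'meanres mm', np.float64(0.845), 650, 'z', np.float64(0.1357)) [ 0.52484133 -0.00309961  0.11148833]
top 653 slope deg [1.41 0.17] 0.0029713486387858683 0.13722293681788494 0.13871957416099567
(array([ 0.4746, -0.0015]), np.float64(-2.13), 'meanres mm', np.float64(0.004), 430, 'z', np.float64(0.1392)) [ 0.52487848 -0.00316001  0.11152294]
```

apply_moves(
  targets=[
    [[0.03, -0.2, 0], [0, 0, 0], 0],
    [[0, 0, 0.3], [0, 0, 0], 0],
    [[0, 0, 0.5], [0, 0, 0], 0],
    [[0, 0, 0.2], [0, 0, 0], 0],
    [[0, 0, 0], [0, 0, 0], 0],
  ],
)

```text
time_s: 35.1
tcp_pos: [0.5269, 0.0039, 0.0685]
eef_rot: [-179.7, 0.2, -2.1]
contact_force: [-0.6, 0.4, -3.1]
gripper_width: 0.0079
```

```bash
python3 - <<'E'
from h import *
plan([.5261,.006,.0373],-1.8)
E
```

```text
tcp [0.5269 0.0039 0.0685] rot [-179.69    0.18   -2.08] shift [-0.02  -0.048  0.781] turn [-0.038  0.023 -0.035] t 35.1 F [-0.6  0.4 -3.1] w 7.9
```

apply_moves(
  targets=[
    [[-0.02, -0.05, 0.1], [-0.03, 0.02, -0.03], 0],
    [[0, 0, 0.25], [0, 0, 0], 0],
    [[0, 0, 0.1], [0, 0, 0], 0],
    [[0, 0, 0], [0, 0, 0], 0],
    [[0, 0, 0], [0, 0, 0], 0],
  ],
)

```text
time_s: 35.6
tcp_pos: [0.5268, 0.0062, 0.0497]
eef_rot: [-180.0, -0.0, -1.8]
contact_force: [0.0, 0.1, -4.5]
gripper_width: 0.0085
```

```bash
python3 - <<'E'
from h import *
plan([.5261,.006,.0373],-1.8)
for n in ('top',):
    c=cam(n); s=r.get_state()['tcp_pos']; zt=s[2]+.0257
    print(support(c,.475,0.006,zt-.012,zt+.01,guess=-.03,h=.085),s)
E
```

```text
tcp [0.5268 0.0062 0.0497] rot [-1.7996e+02 -4.0000e-02 -1.8000e+00] shift [-0.017  0.006  0.31 ] turn [-0.005 -0.005 -0.   ] t 35.6 F [ 0.   0.1 -4.5] w 8.5
(array([0.4758, 0.0081]), np.float64(-1.67), 'meanres mm', np.float64(0.006), 385, 'z', np.float64(0.0773)) [0.52683483 0.00620798 0.04975663]
```

Centred at (0.4758, 0.0081) against the target (0.4757, 0.0076). Next I lower it slowly.

apply_moves(
  targets=[
    [[0, 0.01, 0.1], [0, 0, -0.03], 0],
    [[0, 0, 0.1], [0, 0, 0], 0],
    [[0, 0, 0.05], [0, 0, 0], 0],
    [[0, 0, 0], [0, 0, 0], 0],
  ],
)

```text
time_s: 36.05
tcp_pos: [0.5274, 0.0059, 0.0397]
eef_rot: [-179.9, -0.1, -1.5]
contact_force: [0.1, 0.4, -4.3]
gripper_width: 0.0082
```

apply_moves(
  targets=[
    [[0, 0, 0.04], [0, 0, 0], 0],
    [[0, 0, 0], [0, 0, 0], 0],
  ],
)

```text
time_s: 36.25
tcp_pos: [0.5275, 0.0059, 0.038]
eef_rot: [-179.9, -0.1, -1.5]
contact_force: [-0.3, -0.8, -3.5]
gripper_width: 0.0083
```

apply_moves(
  targets=[
    [[-0.02, 0, 0.03], [0, 0, 0.06], 0],
    [[0, 0, 0.03], [0, 0, 0], 0],
  ],
)

```text
time_s: 36.45
tcp_pos: [0.5274, 0.0059, 0.037]
eef_rot: [-179.9, -0.2, -2.0]
contact_force: [-10.2, 1.6, 22.4]
gripper_width: 0.008
```

apply_moves(
  targets=[
    [[0, 0, 0.03], [0, 0, 0], 0],
  ],
)

```text
time_s: 36.55
tcp_pos: [0.5274, 0.0059, 0.0371]
eef_rot: [-180.0, -0.2, -2.0]
contact_force: [-6.7, 1.0, 12.5]
gripper_width: 0.0079
```

Feet down. Open and rise.

apply_moves(
  targets=[
    [[0, 0, 0], [0, 0, 0], 15],
    [[0, 0, 0], [0, 0, 0], 36],
    [[0, 0, 0], [0, 0, 0], 36],
    [[0, 0, 0], [0, 0, 0], 36],
    [[0, 0, -0.5], [0, 0, 0], 36],
  ],
)

```text
time_s: 37.05
tcp_pos: [0.5266, 0.0058, 0.0566]
eef_rot: [-180.0, -0.1, -2.0]
contact_force: [-0.8, 0.4, 0.4]
gripper_width: 0.0354
```

apply_moves(
  targets=[
    [[-0.3, 0, -1], [0, 0, 0], 36],
    [[-0.5, 0, -1], [0, 0, 0], 36],
    [[-0.5, 0, -1], [0, 0, 0], 36],
    [[-0.5, 0, -0.4], [0, 0, 0], 36],
    [[0, 0, 0], [0, 0, 0], 36],
  ],
)

```text
time_s: 37.55
tcp_pos: [0.4531, 0.0081, 0.1984]
eef_rot: [180.0, -0.2, -2.1]
contact_force: [0.7, 0.3, -0.4]
gripper_width: 0.0358
```

```bash
python3 - <<'E'
from h import *
c=cam("wrist",'w21'); plan([.56,.42,.2],3.6)
print(support(c,.4755,.0074,zlo=.055,zhi=.075,guess=-.03))
c=cam("top"); print(support(c,.4755,.0074,zlo=.055,zhi=.075,guess=-.03))
E
```

```text
tcp [0.454  0.0083 0.1977] rot [ 1.7997e+02 -1.7000e-01 -2.0500e+00] shift [  2.28  -10.382  -0.057] turn [ 0.005 -0.021 -0.706] t 37.6 F [ 0.6  0.2 -0.3] w 35.9
(array([0.4769, 0.0081]), np.float64(-1.64), 'meanres mm', np.float64(0.03), 10120, 'z', np.float64(0.0633))
(array([0.4763, 0.0072]), np.float64(-1.03), 'meanres mm', np.float64(0.0), 139, 'z', np.float64(0.0641))
```

View pics/w21.png

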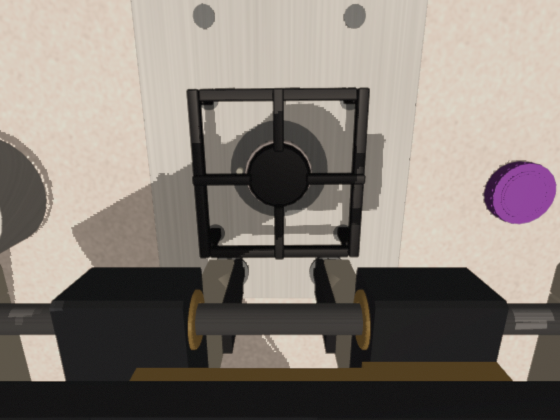

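apply_moves(
  targets=[
    [[0.2, -1, 0], [0, 0, 0], 36],
    [[0.2, -1, 0], [0, 0, 0], 36],
    [[0.2, -1, 0], [0, 0, 0], 36],
    [[0.2, -1, 0], [0, 0, 0], 36],
    [[0.2, -1, 0], [0, 0, -0.1], 36],
  ],
)

```text
time_s: 38.15
tcp_pos: [0.5028, 0.2085, 0.1893]
eef_rot: [179.6, 0.3, -1.7]
contact_force: [0.9, -0.3, 0.4]
gripper_width: 0.036
```

apply_moves(
  targets=[
    [[0.2, -1, 0], [0, 0, -0.1], 36],
    [[0.2, -1, 0], [0, 0, -0.1], 36],
    [[0.2, -1, 0], [0, 0, -0.1], 36],
    [[0.2, -1, 0], [0, 0, -0.1], 36],
    [[0.2, -1, 0], [0, 0, -0.1], 36],
  ],
)

```text
time_s: 38.65
tcp_pos: [0.5452, 0.4159, 0.1741]
eef_rot: [179.0, 1.0, 2.4]
contact_force: [0.6, 0.0, 0.2]
gripper_width: 0.0358
```

apply_moves(
  targets=[
    [[0, 0, 0], [0, 0, 0], 36],
    [[0, 0, 0], [0, 0, 0], 36],
  ],
)

```text
time_s: 38.85
tcp_pos: [0.5456, 0.4202, 0.1663]
eef_rot: [178.6, 1.3, 2.5]
contact_force: [-1.6, -0.6, -1.7]
gripper_width: 0.0362
```

```bash
python3 - <<'E'
from h import *
c=cam("wrist",'w22'); 
print(support(c,.633,.420,guess=.06)); plan([.5833,.417,.1],3.6)
E
```

```text
(array([0.633 , 0.4209]), np.float64(3.68), 'meanres mm', np.float64(0.075), 11094, 'z', np.float64(0.0585))
tcp [0.5454 0.4198 0.1659] rot [178.62   1.3    2.52] shift [0.982 0.073 1.629] turn [ 0.171  0.164 -0.133] t 38.9 F [ 1.2  0.6 -1.1] w 36.1
```

View pics/w22.png

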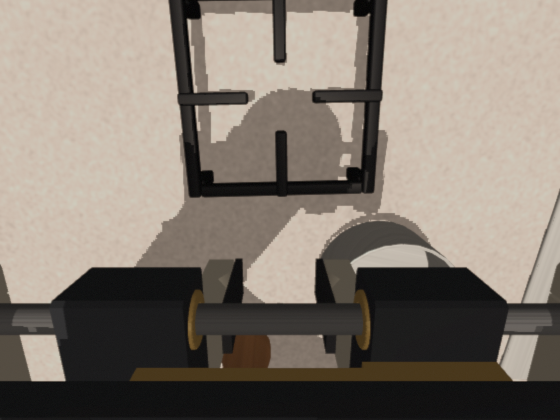

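apply_moves(
  targets=[
    [[0.5, 0.03, 0], [0.17, 0.16, -0.13], 36],
    [[0.45, 0.03, 0.2], [0, 0, 0], 36],
    [[0, 0, 0.6], [0, 0, 0], 36],
    [[0, 0, 0.5], [0, 0, 0], 36],
    [[0, 0, 0], [0, 0, 0], 36],
  ],
)

```text
time_s: 39.4
tcp_pos: [0.5868, 0.4143, 0.1083]
eef_rot: [179.8, 0.2, 3.3]
contact_force: [0.0, -0.2, 0.2]
gripper_width: 0.0363
```

```bash
python3 - <<'E'
from h import *
plan([.5831,.4177,.032],3.7)
E
```

```text
tcp [0.5868 0.4143 0.1083] rot [179.8    0.22   3.25] shift [-0.081 -0.096  1.908] turn [ 0.025  0.028 -0.056] t 39.4 F [ 0.  -0.2  0.2] w 36.3
```

apply_moves(
  targets=[
    [[-0.08, -0.1, 0], [0.02, 0.03, -0.05], 36],
    [[0, 0, 0], [0, 0, 0], 36],
    [[0, 0, 0.4], [0, 0, 0], 36],
    [[0, 0, 0.4], [0, 0, 0], 36],
    [[0, 0, 0], [0, 0, 0], 36],
  ],
)

```text
time_s: 39.9
tcp_pos: [0.585, 0.418, 0.0772]
eef_rot: [-179.9, -0.2, 3.6]
contact_force: [-0.6, 0.2, -0.4]
gripper_width: 0.036
```

```bash
python3 - <<'E'
from h import *
plan([.5831,.4177,.032],3.7)
E
```

```text
tcp [0.585  0.418  0.0772] rot [-1.7994e+02 -1.6000e-01  3.5800e+00] shift [-0.051  0.007  1.13 ] turn [-0.008 -0.02  -0.014] t 39.9 F [-0.6  0.2 -0.4] w 36.0
```

apply_moves(
  targets=[
    [[-0.05, 0, 0.3], [0, -0.02, 0], 36],
    [[0, 0, 0.4], [0, 0, 0], 36],
    [[0, 0, 0.3], [0, 0, 0], 36],
    [[0, 0, 0.05], [0, 0, 0], 36],
    [[0, 0, 0], [0, 0, 0], 36],
  ],
)

```text
time_s: 40.4
tcp_pos: [0.5827, 0.4183, 0.0324]
eef_rot: [-180.0, 0.0, 3.6]
contact_force: [0.2, -0.9, 0.8]
gripper_width: 0.0358
```

```bash
python3 - <<'E'
from h import *
plan([.5831,.4177,.032],3.7)
E
```

```text
tcp [0.5827 0.4183 0.0324] rot [-1.7995e+02  1.0000e-02  3.6200e+00] shift [0.01  0.015 0.009] turn [-0.006  0.001 -0.01 ] t 40.4 F [ 0.2 -0.9  0.8] w 35.8
```

apply_moves(
  targets=[
    [[0, 0.01, 0], [0, 0, 0], 20],
    [[0, 0, 0], [0, 0, 0], 5],
    [[0, 0, 0], [0, 0, 0], 0],
    [[0, 0, 0], [0, 0, 0], 0],
    [[0, 0, 0], [0, 0, 0], 0],
  ],
  squeeze=60,
)

```text
time_s: 40.9
tcp_pos: [0.5834, 0.4184, 0.0343]
eef_rot: [-179.9, -0.1, 3.6]
contact_force: [0.8, -0.3, -2.2]
gripper_width: 0.0086
```

apply_moves(
  targets=[
    [[0, 0, 0], [0, 0, 0], 0],
    [[0, 0, -0.3], [0, 0, 0], 0],
    [[0, 0, -0.5], [0, 0, 0], 0],
    [[0, 0, -0.5], [0, 0, 0], 0],
    [[0, 0, -0.5], [0, 0, 0], 0],
  ],
)

```text
time_s: 41.4
tcp_pos: [0.58, 0.4154, 0.1045]
eef_rot: [179.7, 0.4, 3.5]
contact_force: [0.5, 0.9, -3.5]
gripper_width: 0.0081
```

```bash
python3 - <<'E'
from h import *
plan([.635,.0015,.0373],-2.1); c=cam('side'); u,v=map(int,proj(c,[.633,.42,.1])); crop(c,max(0,u-80),max(0,v-70),u+80,v+80,4,'s23')
E
```

```text
tcp [0.58   0.4154 0.1045] rot [179.74   0.44   3.55] shift [ 0.744 10.406  1.72 ] turn [0.035 0.053 0.706] t 41.4 F [ 0.5  0.9 -3.5] w 8.1
```

View pics/s23.png

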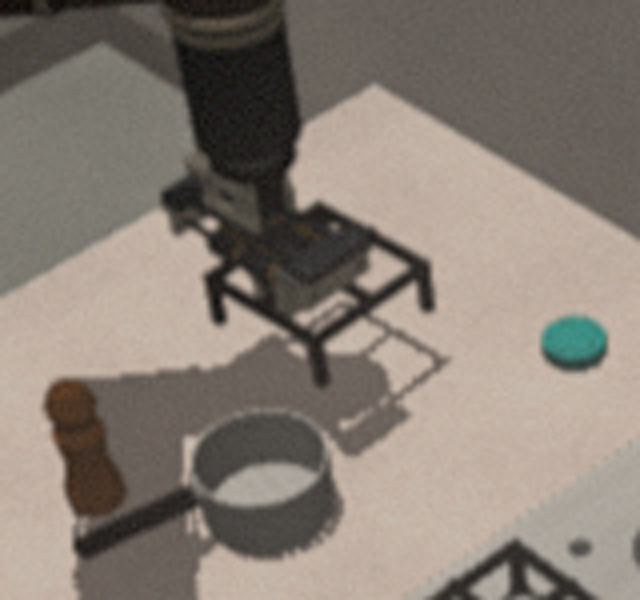

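apply_moves(
  targets=[
    [[0, 0.2, -0.4], [0, 0, 0], 0],
    [[0.05, 0.6, -0.3], [0, 0, 0], 0],
    [[0.07, 0.95, 0], [0, 0, 0], 0],
    [[0.07, 0.95, 0], [0, 0, 0], 0],
    [[0.07, 0.95, 0], [0, 0, 0.1], 0],
  ],
)

```text
time_s: 41.95
tcp_pos: [0.6004, 0.2708, 0.1392]
eef_rot: [-179.9, 0.1, 3.1]
contact_force: [0.9, -0.3, -3.6]
gripper_width: 0.0086
```

apply_moves(
  targets=[
    [[0.07, 0.95, 0], [0, 0, 0.1], 0],
    [[0.07, 0.95, 0], [0, 0, 0.1], 0],
    [[0.07, 0.95, 0], [0, 0, 0.1], 0],
    [[0.07, 0.95, 0], [0, 0, 0.1], 0],
    [[0.07, 0.95, 0], [0, 0, 0.1], 0],
  ],
)

```text
time_s: 42.45
tcp_pos: [0.6163, 0.0695, 0.1388]
eef_rot: [-180.0, 0.3, -1.1]
contact_force: [0.3, -0.3, -3.6]
gripper_width: 0.0083
```

```bash
python3 - <<'E'
from h import *
plan([.6357,.0015,.0393],-2.2)
E
```

```text
tcp [0.6163 0.0695 0.1388] rot [-179.97    0.28   -1.09] shift [0.53  1.692 2.484] turn [-0.003  0.035  0.139] t 42.45 F [ 0.3 -0.3 -3.6] w 8.3
```

apply_moves(
  targets=[
    [[0.25, 0.8, 0], [0, 0.03, 0.1], 0],
    [[0.25, 0.6, 0.2], [0, 0, 0], 0],
    [[0, 0, 0.3], [0, 0, 0], 0],
    [[0, 0, 0], [0, 0, 0], 0],
    [[0, 0, 0], [0, 0, 0], 0],
  ],
)

```text
time_s: 42.95
tcp_pos: [0.6314, 0.0021, 0.1182]
eef_rot: [180.0, 0.2, -2.4]
contact_force: [-0.6, 0.5, -3.1]
gripper_width: 0.0084
```

```bash
python3 - <<'E'
from h import *
plan([.6357,.0015,.0393],-2.2); s=r.get_state()['tcp_pos']
for n in ('wrist','top','side'):
    c=cam(n,'x24'+n); s=r.get_state()['tcp_pos']; zt=s[2]+.0237
    print(n,support(c,s[0]+.05,s[1],zt-.012,zt+.01,guess=-.03,h=.085),s)
E
```

```text
tcp [0.6314 0.0021 0.1182] rot [180.     0.21  -2.42] shift [0.114 0.011 1.972] turn [ 0.001  0.026 -0.027] t 42.95 F [-0.6  0.5 -3.1] w 8.4
wrist (array([6.813e-01, 6.000e-04]), np.float64(-2.31), 'meanres mm', np.float64(0.119), 32048, 'z', np.float64(0.141)) [0.63120863 0.00242403 0.11801561]
top (array([0.6801, 0.0008]), np.float64(-2.25), 'meanres mm', np.float64(0.005), 238, 'z', np.float64(0.1418)) [0.63145012 0.00282936 0.11828625]
side (array([ 0.6775, -0.0022]), np.float64(-1.85), 'meanres mm', np.float64(0.908), 508, 'z', np.float64(0.1396)) [0.63173867 0.00311122 0.11852407]
```

View pics/x24wrist.png

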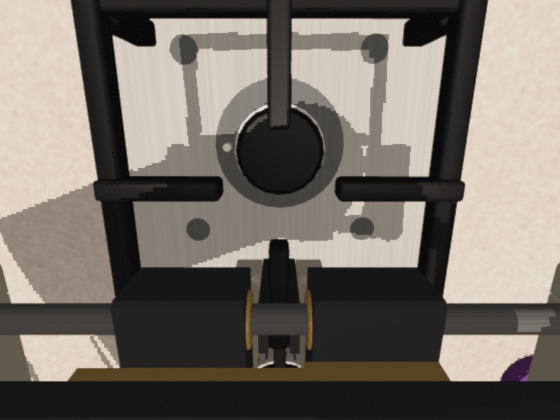

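apply_moves(
  targets=[
    [[0.11, 0.03, 0.2], [0, 0.02, 0], 0],
    [[0, 0, 0.5], [0, 0, 0], 0],
    [[0, 0, 0.5], [0, 0, 0], 0],
    [[0, 0, 0], [0, 0, 0], 0],
    [[0, 0, 0], [0, 0, 0], 0],
  ],
)

```text
time_s: 43.6
tcp_pos: [0.6387, 0.0052, 0.0705]
eef_rot: [-179.9, -0.3, -2.0]
contact_force: [0.8, 0.1, -3.3]
gripper_width: 0.0083
```

```bash
python3 - <<'E'
from h import *
plan([.6356,.0018,.040],-2.2)
E
```

```text
tcp [0.6387 0.0052 0.0705] rot [-179.93   -0.28   -2.03] shift [-0.078  0.088  0.761] turn [-0.009 -0.036  0.021] t 43.6 F [ 0.8  0.1 -3.3] w 8.3
```

apply_moves(
  targets=[
    [[-0.08, 0.09, 0.1], [0, -0.03, 0.02], 0],
    [[0, 0, 0.2], [0, 0, 0], 0],
    [[0, 0, 0.1], [0, 0, 0], 0],
    [[0, 0, 0], [0, 0, 0], 0],
    [[0, 0, 0], [0, 0, 0], 0],
  ],
)

```text
time_s: 44.1
tcp_pos: [0.6367, 0.002, 0.0557]
eef_rot: [-179.9, -0.2, -2.2]
contact_force: [0.2, -0.4, -3.6]
gripper_width: 0.0087
```

```bash
python3 - <<'E'
from h import *
plan([.6356,.0018,.040],-2.2); s=r.get_state()['tcp_pos']
for n in ('wrist',):
    c=cam(n); s=r.get_state()['tcp_pos']; zt=s[2]+.0237
    print(n,support(c,s[0]+.05,s[1],zt-.012,zt+.01,guess=-.03,h=.085),s)
E
```

```text
tcp [0.6367 0.002  0.0557] rot [-179.88   -0.23   -2.16] shift [-0.029  0.007  0.392] turn [-0.015 -0.029  0.006] t 44.1 F [ 0.2 -0.4 -3.6] w 8.7
wrist (array([6.865e-01, 6.000e-04]), np.float64(-2.19), 'meanres mm', np.float64(0.106), 32045, 'z', np.float64(0.0792)) [0.63670634 0.0020371  0.05571578]
```

apply_moves(
  targets=[
    [[-0.03, 0.02, 0.15], [0, -0.02, 0], 0],
    [[0, 0, 0.15], [0, 0, 0], 0],
    [[0, 0, 0.03], [0, 0, 0], 0],
    [[0, 0, 0], [0, 0, 0], 0],
  ],
)

```text
time_s: 44.55
tcp_pos: [0.6356, 0.0012, 0.0417]
eef_rot: [-179.9, -0.1, -2.2]
contact_force: [-0.2, -0.0, -3.8]
gripper_width: 0.0084
```

apply_moves(
  targets=[
    [[0, 0, 0.03], [0, 0, 0], 0],
    [[0, 0, 0.02], [0, 0, 0], 0],
  ],
)

```text
time_s: 44.75
tcp_pos: [0.6357, 0.0012, 0.0396]
eef_rot: [-179.9, -0.1, -2.2]
contact_force: [-1.2, -0.3, -2.8]
gripper_width: 0.008
```

apply_moves(
  targets=[
    [[0, 0, 0.03], [0, 0, 0], 0],
  ],
)

```text
time_s: 44.85
tcp_pos: [0.6359, 0.0012, 0.0391]
eef_rot: [-179.9, -0.1, -2.1]
contact_force: [-5.9, 1.8, 11.0]
gripper_width: 0.0083
```

apply_moves(
  targets=[
    [[0, 0, 0.03], [0, 0, 0], 0],
  ],
)

```text
time_s: 44.95
tcp_pos: [0.6359, 0.0013, 0.0391]
eef_rot: [-179.9, -0.1, -2.1]
contact_force: [-6.6, 0.4, 10.0]
gripper_width: 0.0087
```

apply_moves(
  targets=[
    [[0, 0, 0], [0, 0, 0], 15],
    [[0, 0, 0], [0, 0, 0], 36],
    [[0, 0, 0], [0, 0, 0], 36],
    [[0, 0, 0], [0, 0, 0], 36],
    [[0, 0, -0.5], [0, 0, 0], 36],
  ],
)

```text
time_s: 45.45
tcp_pos: [0.6366, 0.0013, 0.0593]
eef_rot: [-179.9, -0.2, -2.1]
contact_force: [-0.7, 1.0, -0.5]
gripper_width: 0.035
```

apply_moves(
  targets=[
    [[0, 0, -1], [0, 0, 0], 50],
    [[0, 0, -1], [0, 0, 0], 50],
    [[0, 0, -1], [0, 0, 0], 50],
    [[0, 0, -0.6], [0, 0, 0], 50],
    [[0, 0, 0], [0, 0, 0], 50],
  ],
)

```text
time_s: 45.95
tcp_pos: [0.6372, 0.0007, 0.2106]
eef_rot: [-179.9, -0.4, -2.1]
contact_force: [-0.9, -0.2, 1.0]
gripper_width: 0.0497
```

```bash
python3 - <<'E'
from h import *
c=cam("wrist",'w25'); plan([.56,.42,.2],3.6)
print(support(c,.6855,-.0003,zlo=.055,zhi=.075,guess=-.03))
c=cam("top",'t25'); P=cloud(c)
print(support(c,.6855,-.0003,zlo=.055,zhi=.075,guess=-.03)); print(support(c,.4755,.0074,zlo=.055,zhi=.075,guess=-.03))
E
```

```text
tcp [0.6365 0.0007 0.209 ] rot [-179.93   -0.25   -2.07] shift [ -2.292 -10.406   0.228] turn [-0.007 -0.032 -0.709] t 46.0 F [0.3 0.1 0. ] w 50.1
(array([0.6856, 0.    ]), np.float64(-2.19), 'meanres mm', np.float64(0.018), 9961, 'z', np.float64(0.0633))
(array([ 6.853e-01, -6.000e-04]), np.float64(-2.15), 'meanres mm', np.float64(0.004), 359, 'z', np.float64(0.064))
(array([0.4764, 0.0078]), np.float64(-1.38), 'meanres mm', np.float64(0.009), 685, 'z', np.float64(0.0649))
```

View pics/w25.png

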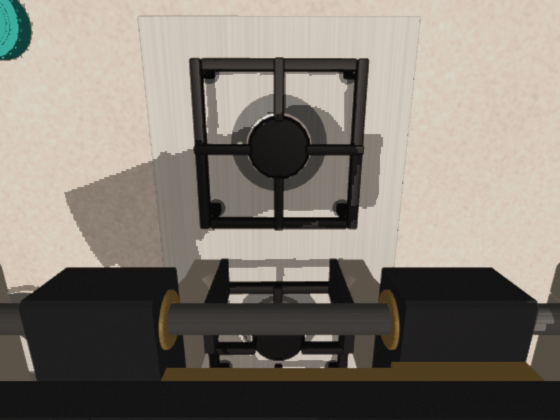

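View pics/t25.png

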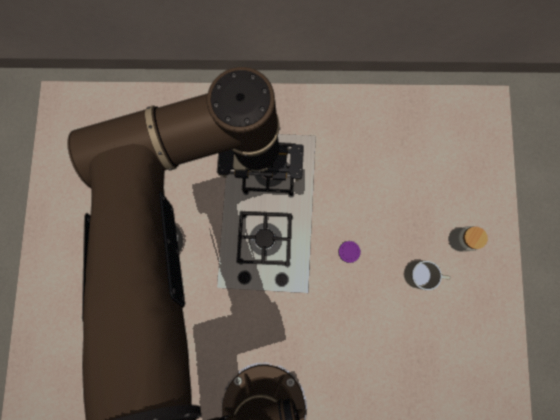

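Both supports are in place: rear at (0.6856,0.000) and front at (0.4765,0.008). Now I go look at the saucepan.

apply_moves(
  targets=[
    [[-0.8, -0.8, 0], [0, 0, 0.1], 50],
    [[-0.8, -0.8, 0], [0, 0, 0.1], 50],
    [[-0.8, -0.8, 0], [0, 0, 0.1], 50],
    [[-0.8, -0.8, 0], [0, 0, 0.1], 50],
    [[-0.8, -0.8, 0], [0, 0, 0.1], 50],
  ],
)

```text
time_s: 46.55
tcp_pos: [0.4813, 0.1704, 0.1978]
eef_rot: [179.6, 0.6, -6.8]
contact_force: [0.5, 0.9, -0.1]
gripper_width: 0.05
```

apply_moves(
  targets=[
    [[-0.8, -0.8, 0], [0, 0, 0.1], 50],
    [[-0.8, -0.8, 0], [0, 0, 0.1], 50],
    [[-0.8, -0.6, 0], [0, 0, 0.1], 50],
    [[-0.7, -0.5, 0], [0, 0, 0.1], 50],
    [[0, 0, 0], [0, 0, 0], 50],
  ],
)

```text
time_s: 47.05
tcp_pos: [0.3629, 0.2989, 0.1914]
eef_rot: [179.1, 0.9, -10.0]
contact_force: [0.3, 0.1, -0.5]
gripper_width: 0.05
```

```bash
python3 - <<'E'
from h import *
c=cam("wrist",'w26'); plan([.4018,.3022,.12],-9.4)
c=cam("top",'t26')
E
```

```text
tcp [0.3636 0.2979 0.1912] rot [179.06   0.87  -9.94] shift [ 0.949 -0.299  1.762] turn [ 0.117  0.109 -0.067] t 47.1 F [-0.1 -0.5  0.3] w 50.0
```

View pics/w26.png

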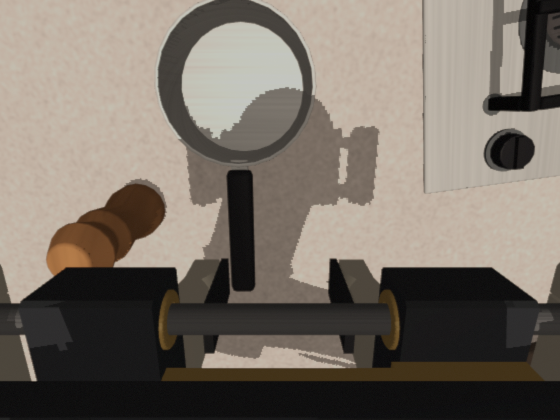

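View pics/t26.png

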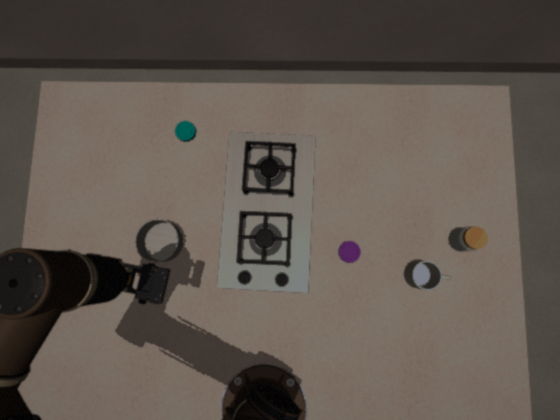

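```bash
python3 - <<'E'
from h import *
c=cam("wrist"); P=cloud(c); 
q=P[0:168,150:320].reshape(-1,3); q=q[(q[:,2]>.064)&(q[:,2]<.078)]
f=least_squares(lambda p:np.hypot(q[:,0]-p[0],q[:,1]-p[1])-p[2],[.47,.29,.06],loss='soft_l1',f_scale=.001); pc=f.x; print('rim',pc,np.median(abs(f.fun)),len(q))
h=P[175:285,220:262].reshape(-1,3); h=h[(h[:,2]>.055)&(h[:,2]<.078)]; 
m=h.mean(0); w,v=np.linalg.eigh(np.cov(h[:,:2].T)); a=v[:,1]*np.sign(v[0,1]); print('handle',len(h),m,np.median(h[:,2]),'dir',np.degrees(np.arctan2(a[1],a[0])))
d=pc[:2]-m[:2]; print('dir axis-handle',np.degrees(np.arctan2(d[1],d[0])),np.hypot(*d)); 
for dd in (.075,.08,.09):
    g=pc[:2]-d/np.hypot(*d)*dd; print(dd,g)
q=P[180:265,40:170].reshape(-1,3); q=q[(q[:,2]>.1)&(q[:,2]<.15)]; print('mill',len(q),q.min(0),q.max(0)); print(proj(c,[.3675,.4318,.138]))
cr=dep(c,75,240);print(cr)
E
```

```text
rim [0.46308384 0.31400019 0.05951023] 0.0007717562614947687 2859
handle 2750 [0.34956601 0.33350827 0.06859554] 0.068886575441122 dir -9.909135375121007
dir axis-handle -9.751051270401653 0.11518187663320882
0.075 [0.38916737 0.32670276]
0.08 [0.38423961 0.3275496 ]
0.09 [0.37438408 0.32924327]
mill 2440 [0.35566286 0.42135415 0.10003808] [0.39074068 0.461141   0.13848313]
(np.float64(81.93115317141141), np.float64(264.68697459889256))
[0.38299322 0.43588212 0.12935149]
```

The wrist view shows the pan rim at (235,80), the handle at (240,230) and the mill head at (80,245). The saucepan has been knocked: its axis is now (0.463,0.314). A handle pinch would put the gripper body onto the mill, so I'll pinch the rim on the hob side (-y) instead.

apply_moves(
  targets=[
    [[0.5, 0.3, 0], [0.1, 0.1, -0.6], 50],
    [[0.8, 0.3, 0], [0, 0, -0.64], 50],
    [[0.8, 0.3, 0], [0, 0, 0], 50],
    [[0.2, 0.2, 0], [0, 0, 0], 50],
    [[0, 0, 0], [0, 0, 0], 50],
  ],
)

```text
time_s: 47.7
tcp_pos: [0.4592, 0.2393, 0.1888]
eef_rot: [179.7, 0.2, -0.0]
contact_force: [-0.9, -0.3, -0.8]
gripper_width: 0.0497
```

```bash
python3 - <<'E'
from h import *
plan([.4631,.2535,.1],0)
c=cam("top",'t27'); crop(c,90,190,250,320,4,'t27')
E
```

```text
tcp [0.4592 0.2393 0.1888] rot [179.74   0.2   -0.  ] shift [ 0.106 -0.365  2.219] turn [ 0.033  0.025 -0.   ] t 47.7 F [-0.9 -0.3 -0.8] w 49.7
```

View pics/t27.png

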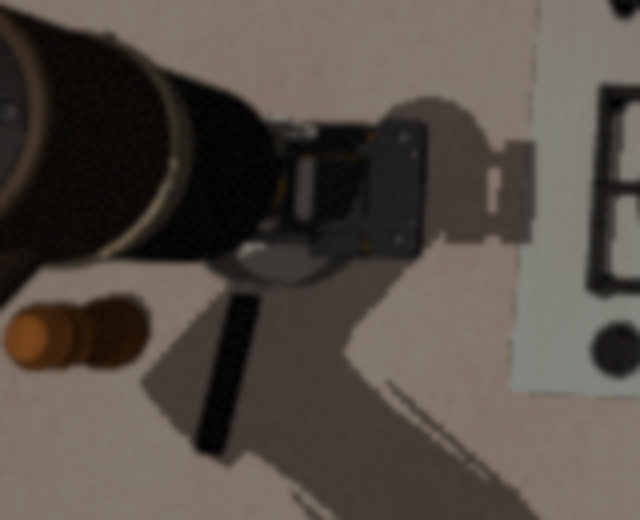

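apply_moves(
  targets=[
    [[0.1, -0.36, 0], [0.03, 0.02, 0], 50],
    [[0, 0, 0.4], [0, 0, 0], 50],
    [[0, 0, 0.8], [0, 0, 0], 50],
    [[0, 0, 0.4], [0, 0, 0], 50],
    [[0, 0, 0], [0, 0, 0], 50],
  ],
)

```text
time_s: 48.25
tcp_pos: [0.4638, 0.2571, 0.1233]
eef_rot: [-179.9, -0.1, -0.1]
contact_force: [-0.0, 0.4, 0.6]
gripper_width: 0.0502
```

```bash
python3 - <<'E'
from h import *
plan([.4631,.2535,.036],0); c=cam("wrist",'w28'); P=cloud(c)
q=P[0:262].reshape(-1,3); q=q[(q[:,2]>.066)&(q[:,2]<.076)&(np.hypot(q[:,0]-.463,q[:,1]-.314)<.08)]
f=least_squares(lambda p:np.hypot(q[:,0]-p[0],q[:,1]-p[1])-.0605,[.463,.314],loss='soft_l1',f_scale=.001); print('rim',f.x,np.median(abs(f.fun)),len(q))
rr=np.hypot(q[:,0]-f.x[0],q[:,1]-f.x[1]); print(np.percentile(rr,[2,25,50,75,98]))
E
```

```text
tcp [0.4638 0.2571 0.1233] rot [-1.7985e+02 -1.1000e-01 -1.0000e-01] shift [-0.021  0.095  2.182] turn [-0.018 -0.014 -0.012] t 48.25 F [-0.   0.4  0.6] w 50.2
rim [0.46290022 0.31347201] 0.0008708482543033358 1909
[0.05838867 0.0594293  0.06018794 0.06107876 0.06204072]
```

View pics/w28.png

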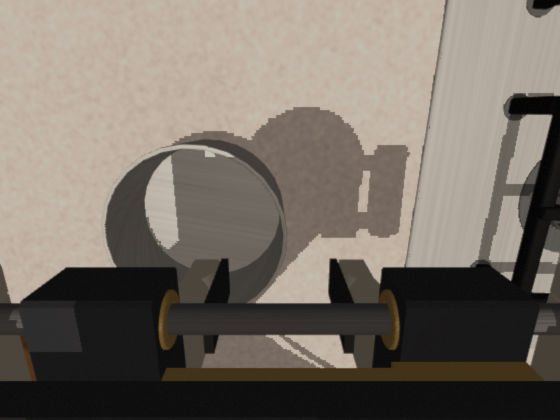

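apply_moves(
  targets=[
    [[-0.02, 0.09, 0], [0, 0, 0], 50],
    [[0, 0, 0.5], [0, 0, 0], 50],
    [[0, 0, 0.5], [0, 0, 0], 50],
    [[0, 0, 0], [0, 0, 0], 50],
    [[0, 0, 0], [0, 0, 0], 50],
  ],
)

```text
time_s: 48.8
tcp_pos: [0.4659, 0.2574, 0.0896]
eef_rot: [-179.5, -0.6, 0.1]
contact_force: [-0.3, 0.5, 1.1]
gripper_width: 0.0502
```

```bash
python3 - <<'E'
from h import *
plan([.4629,.2534,.036],0)
E
```

```text
tcp [0.4659 0.2574 0.0896] rot [-1.7946e+02 -5.6000e-01  6.0000e-02] shift [-0.089  0.113  1.338] turn [-0.068 -0.07   0.008] t 48.8 F [-0.3  0.5  1.1] w 50.2
```

apply_moves(
  targets=[
    [[-0.09, 0.11, 0], [-0.06, -0.07, 0], 50],
    [[0, 0, 0], [0, 0, 0], 50],
    [[0, 0, 0.4], [0, 0, 0], 50],
    [[0, 0, 0.4], [0, 0, 0], 50],
    [[0, 0, 0], [0, 0, 0], 50],
  ],
)

```text
time_s: 49.3
tcp_pos: [0.4645, 0.2551, 0.0626]
eef_rot: [-179.6, -0.3, 0.1]
contact_force: [-0.7, 0.1, 0.5]
gripper_width: 0.05
```

```bash
python3 - <<'E'
from h import *
plan([.4629,.2534,.036],0)
E
```

```text
tcp [0.4645 0.2551 0.0626] rot [-1.796e+02 -3.200e-01  1.000e-01] shift [-0.044  0.048  0.665] turn [-0.05  -0.04   0.013] t 49.3 F [-0.7  0.1  0.5] w 50.0
```

```bash
python3 - <<'E'
from h import *
s=r.get_state(); M=R.from_euler('xyz',s['eef_rot'],degrees=True); T=R.from_euler('xyz',[184.9,0,0],degrees=True)
print((M.inv()*T).as_rotvec(degrees=True)/8, T.apply([0,0,1]), T.inv().apply(np.array([.4629,.2560,.036])-s['tcp_pos'])/.04)
E
```

```text
[ 0.5629337  -0.03973658  0.01481493] [ 0.          0.08541692 -0.9963453 ] [-0.04047592  0.03557135  0.66499277]
```

apply_moves(
  targets=[
    [[-0.04, 0, 0], [0.56, -0.04, 0.01], 50],
    [[0, 0, 0], [0, 0, 0], 50],
    [[0, 0, 0], [0, 0, 0], 50],
  ],
)

```text
time_s: 49.6
tcp_pos: [0.4641, 0.2562, 0.0653]
eef_rot: [-175.0, -0.1, 0.1]
contact_force: [0.8, 0.4, 0.2]
gripper_width: 0.0502
```

```bash
cat >> h.py <<'E'
def planr(p,rot):
    s=r.get_state(); M=R.from_euler('xyz',s['eef_rot'],degrees=True); T=R.from_euler('xyz',rot,degrees=True)
    print('tcp',s['tcp_pos'].round(4),'rot',s['eef_rot'].round(2),'shift',(M.inv().apply(np.array(p)-s['tcp_pos'])/.04).round(3),'turn',((M.inv()*T).as_rotvec(degrees=True)/8).round(3),'t',round(s['time_s'],2),'F',s['contact_force'].round(1),'w',round(s['gripper_width']*1000,1))
E
python3 - <<'E'
from h import *
planr([.4629,.2560,.036],[184.9,0,0])
E
```

```text
tcp [0.4641 0.2562 0.0653] rot [-1.7497e+02 -1.2000e-01  1.0000e-01] shift [-0.032  0.07   0.73 ] turn [-0.016 -0.014  0.014] t 49.6 F [0.8 0.4 0.2] w 50.2
```

apply_moves(
  targets=[
    [[-0.03, 0.07, 0.2], [0, 0, 0], 50],
    [[0, 0, 0.3], [0, 0, 0], 50],
    [[0, 0, 0.2], [0, 0, 0], 50],
    [[0, 0, 0], [0, 0, 0], 50],
  ],
)

```text
time_s: 50.0
tcp_pos: [0.4633, 0.2566, 0.0359]
eef_rot: [-175.1, -0.2, 0.2]
contact_force: [-0.1, -0.1, 0.9]
gripper_width: 0.05
```

```bash
python3 - <<'E'
from h import *
planr([.4629,.2560,.036],[184.9,0,0]); c=cam("wrist",'w29')
E
```

```text
tcp [0.4633 0.2566 0.0359] rot [-1.7505e+02 -2.0000e-01  1.7000e-01] shift [-0.011  0.014 -0.004] turn [-0.006 -0.023  0.023] t 50.0 F [-0.1 -0.1  0.9] w 50.0
```

View pics/w29.png

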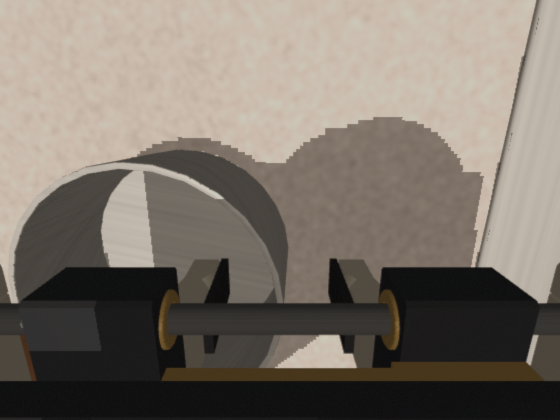

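The fingers straddle the wall. Close.

apply_moves(
  targets=[
    [[0, 0, 0], [0, 0, 0], 30],
    [[0, 0, 0], [0, 0, 0], 10],
    [[0, 0, 0], [0, 0, 0], 0],
    [[0, 0, 0], [0, 0, 0], 0],
    [[0, 0, 0], [0, 0, 0], 0],
  ],
  squeeze=60,
)

```text
time_s: 50.55
tcp_pos: [0.4638, 0.2572, 0.0365]
eef_rot: [-175.1, -0.2, 0.2]
contact_force: [-0.4, 0.6, -0.6]
gripper_width: 0.0158
```

apply_moves(
  targets=[
    [[0, 0, 0], [0, 0, 0], 0],
    [[0, 0, 0], [0, 0, 0], 0],
  ],
)

```text
time_s: 50.75
tcp_pos: [0.4633, 0.2567, 0.0364]
eef_rot: [-175.1, -0.2, 0.2]
contact_force: [-0.9, -0.3, -4.8]
gripper_width: 0.0036
```

```bash
python3 - <<'E'
from h import *
planr([.4629,.2560,.036],[184.9,0,0]); c=cam("wrist",'w30'); c=cam("top"); crop(c,90,190,250,320,4,'t30')
E
```

```text
tcp [0.4633 0.2567 0.0364] rot [-175.09   -0.19    0.2 ] shift [-0.011  0.017  0.008] turn [-0.001 -0.021  0.027] t 50.75 F [-0.9 -0.3 -4.8] w 3.6
```

View pics/w30.png

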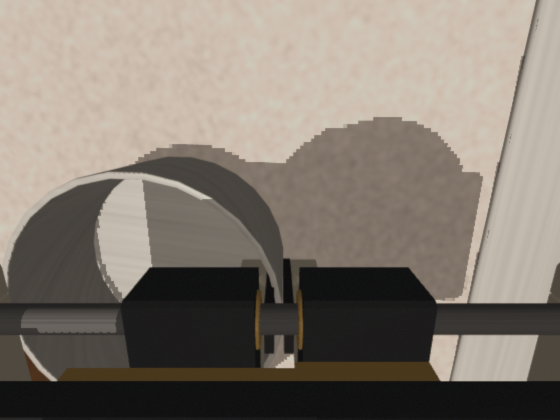

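apply_moves(
  targets=[
    [[0, 0, -0.2], [0, 0, 0], 0],
    [[0, 0, -0.2], [0, 0, 0], 0],
    [[0, 0, -0.2], [0, 0, 0], 0],
    [[0, 0, 0], [0, 0, 0], 0],
  ],
)

```text
time_s: 51.25
tcp_pos: [0.4626, 0.2538, 0.0617]
eef_rot: [-175.2, -0.1, 0.2]
contact_force: [-0.3, 0.6, -2.7]
gripper_width: 0.0036
```

```bash
cat >> h.py <<'E'
def panfit(c,zc,ce,rad=.0605,tol=.012,rows=262):
    """rim plane & centre from depth: points in ring near ce"""
    q=cloud(c)[:rows].reshape(-1,3); rr=np.hypot(q[:,0]-ce[0],q[:,1]-ce[1]); q=q[(abs(q[:,2]-zc)<tol)&(abs(rr-rad)<.012)]
    # keep top of rim per angular bin
    a=np.arctan2(q[:,1]-ce[1],q[:,0]-ce[0]); T=[]
    for k in np.arange(-np.pi,np.pi,.08):
        m=(a>=k)&(a<k+.08)
        if m.sum()>3: t=q[m]; T.append(np.median(t[t[:,2]>np.percentile(t[:,2],90)-.003],0))
    T=np.array(T); A=np.c_[T[:,:2],np.ones(len(T))]; f=least_squares(lambda k:A@k-T[:,2],[0,0,zc],loss='soft_l1',f_scale=.001); k=f.x
    g=least_squares(lambda p:np.hypot(T[:,0]-p[0],T[:,1]-p[1])-rad,ce,loss='soft_l1',f_scale=.001)
    return 'n',len(T),'centre',g.x.round(4),'res',np.median(abs(g.fun)).round(4),'slope',np.degrees(k[:2]).round(2),'z',(k@[*g.x,1]).round(4)
E
python3 - <<'E'
from h import *
planr([.4629,.2560,.036],[184.9,0,0]); s=r.get_state()
c=cam("side"); print('side',panfit(c,.07+.018,[.463,.314],rows=420)); crop(c,120,110,260,220,5,'s31')
c=cam("wrist"); print('wrist',panfit(c,.07+.018,[.463,.314]))
c=cam("top"); print('top',panfit(c,.07+.018,[.463,.314],rows=420)); print(s['moment'])
E
```

```text
tcp [0.4626 0.2538 0.0617] rot [-1.7518e+02 -1.0000e-01  1.9000e-01] shift [ 0.006 -0.001  0.645] turn [ 0.01  -0.01   0.025] t 51.25 F [-0.3  0.6 -2.7] w 3.6
side ('n', 24, 'centre', array([0.4568, 0.3103]), 'res', np.float64(0.001), 'slope', array([-5.79,  1.44]), 'z', np.float64(0.0915))
wrist ('n', 35, 'centre', array([0.459 , 0.3107]), 'res', np.float64(0.0002), 'slope', array([2.1 , 2.33]), 'z', np.float64(0.095))
top ('n', 14, 'centre', array([0.459 , 0.3114]), 'res', np.float64(0.0009), 'slope', array([-1.35,  0.96]), 'z', np.float64(0.0953))
[-0.63687724 -0.1494964  -0.01809405]
```

View pics/s31.png

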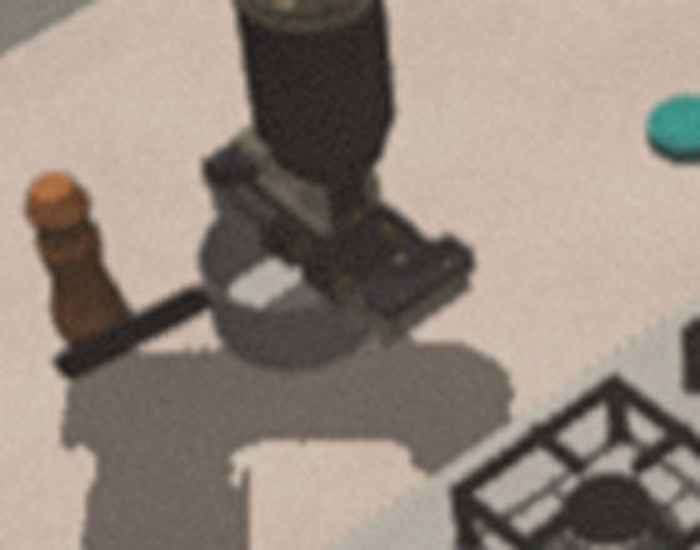

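apply_moves(
  targets=[
    [[0, 0, -0.5], [0, 0, 0], 0],
    [[0, 0, -0.6], [0, 0, 0], 0],
    [[0, 0, -0.6], [0, 0, 0], 0],
    [[0, 0, -0.3], [0, 0, 0], 0],
    [[0, 0, 0], [0, 0, 0], 0],
  ],
)

```text
time_s: 51.9
tcp_pos: [0.4603, 0.2451, 0.1398]
eef_rot: [-175.5, 0.3, 0.1]
contact_force: [-0.8, 0.4, -5.1]
gripper_width: 0.0034
```

```bash
python3 - <<'E'
from h import *
planr([.6886,-.0569,.136],[184.9,0,0]); s=r.get_state()
c=cam("wrist",'w32'); print('wrist',panfit(c,s['tcp_pos'][2]+.034,[s['tcp_pos'][0]-.004,s['tcp_pos'][1]+.057]))
E
```

```text
tcp [0.4603 0.2451 0.1398] rot [-1.7547e+02  2.6000e-01  1.4000e-01] shift [ 5.69   7.547 -0.529] turn [0.046 0.033 0.015] t 51.9 F [-0.8  0.4 -5.1] w 3.4
wrist ('n', 32, 'centre', array([0.4572, 0.3023]), 'res', np.float64(0.0002), 'slope', array([1.05, 1.94]), 'z', np.float64(0.174))
```

apply_moves(
  targets=[
    [[0.3, 0.4, -0.05], [0, 0, 0], 0],
    [[0.6, 0.8, -0.06], [0, 0, 0], 0],
    [[0.6, 0.8, -0.06], [0, 0, 0], 0],
    [[0.6, 0.8, -0.06], [0, 0, 0], 0],
    [[0.6, 0.8, -0.06], [0, 0, 0], 0],
  ],
)

```text
time_s: 52.45
tcp_pos: [0.5668, 0.0996, 0.1312]
eef_rot: [-175.6, 0.7, 0.6]
contact_force: [1.0, 1.5, -4.9]
gripper_width: 0.0037
```

apply_moves(
  targets=[
    [[0.6, 0.8, -0.06], [0, 0, 0], 0],
    [[0.6, 0.8, -0.06], [0, 0, 0], 0],
    [[0.6, 0.8, -0.06], [0, 0, 0], 0],
    [[0.5, 0.7, -0.06], [0, 0, 0], 0],
    [[0.4, 0.5, -0.06], [0, 0, 0], 0],
  ],
)

```text
time_s: 52.95
tcp_pos: [0.6774, -0.0519, 0.1185]
eef_rot: [-175.7, 1.4, 0.4]
contact_force: [1.0, 0.6, -4.5]
gripper_width: 0.0036
```

```bash
python3 - <<'E'
from h import *
planr([.6886,-.0569,.136],[184.9,0,0]); s=r.get_state()
c=cam("wrist",'w33'); print('wrist',panfit(c,s['tcp_pos'][2]+.034,[s['tcp_pos'][0]-.004,s['tcp_pos'][1]+.057]))
E
```

```text
tcp [ 0.6774 -0.0519  0.1185] rot [-175.66    1.44    0.45] shift [ 0.268  0.094 -0.452] turn [0.071 0.184 0.041] t 52.95 F [ 1.   0.6 -4.5] w 3.6
wrist ('n', 32, 'centre', array([0.6747, 0.0055]), 'res', np.float64(0.0002), 'slope', array([-0.02,  1.65]), 'z', np.float64(0.1525))
```

apply_moves(
  targets=[
    [[0.25, 0.13, 0], [-0.2, 0, 0.04], 0],
    [[0, 0, 0], [0, 0, 0], 0],
    [[0, 0, 0], [0, 0, 0], 0],
  ],
)

```text
time_s: 53.3
tcp_pos: [0.6879, -0.0619, 0.1098]
eef_rot: [-177.4, 1.9, -0.2]
contact_force: [0.2, 0.4, -3.7]
gripper_width: 0.0039
```

```bash
python3 - <<'E'
from h import *
planr([.6886,-.0569,.136],[184.9,0,0]); s=r.get_state()
c=cam("wrist",'w34'); print('wrist',panfit(c,s['tcp_pos'][2]+.034,[s['tcp_pos'][0]-.004,s['tcp_pos'][1]+.057]))
c=cam("side"); crop(c,210,120,350,240,5,'s34')
E
```

```text
tcp [ 0.6879 -0.0619  0.1098] rot [-177.39    1.91   -0.19] shift [-0.005 -0.155 -0.648] turn [ 0.285  0.237 -0.039] t 53.3 F [ 0.2  0.4 -3.7] w 3.9
wrist ('n', 31, 'centre', array([ 0.6861, -0.0035]), 'res', np.float64(0.0002), 'slope', array([-1.09,  0.11]), 'z', np.float64(0.1426))
```

View pics/s34.png

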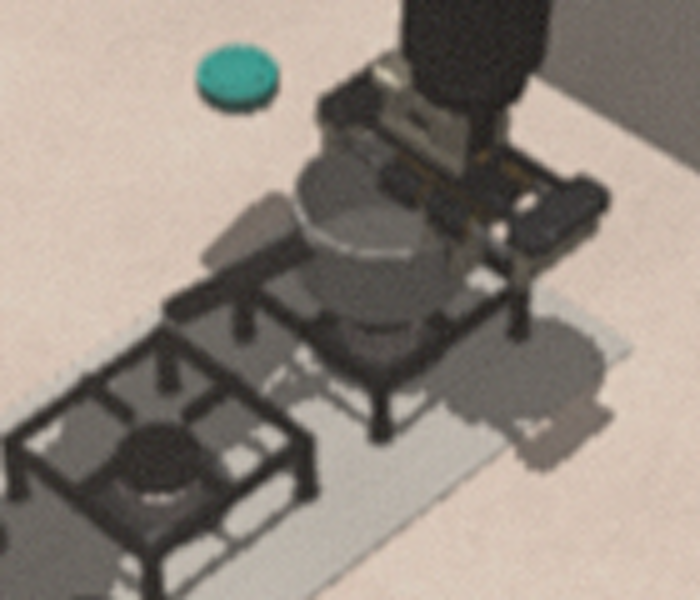

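apply_moves(
  targets=[
    [[0, -0.08, 0], [0, 0.13, 0], 0],
    [[0, 0, 0.03], [0, 0, 0], 0],
    [[0, 0, 0], [0, 0, 0], 0],
  ],
)

```text
time_s: 53.7
tcp_pos: [0.6871, -0.0567, 0.1097]
eef_rot: [-177.3, 0.7, -0.1]
contact_force: [0.1, -0.6, -4.8]
gripper_width: 0.0041
```

```bash
python3 - <<'E'
from h import *
planr([.6886,-.0569,.136],[184.9,0,0]); s=r.get_state()
c=cam("wrist",'w35'); print('wrist',panfit(c,s['tcp_pos'][2]+.034,[s['tcp_pos'][0]-.004,s['tcp_pos'][1]+.057]))
E
```

```text
tcp [ 0.6871 -0.0567  0.1097] rot [-1.7733e+02  7.1000e-01 -1.3000e-01] shift [ 0.029 -0.026 -0.657] turn [ 0.278  0.087 -0.022] t 53.7 F [ 0.1 -0.6 -4.8] w 4.1
wrist ('n', 31, 'centre', array([0.6845, 0.0017]), 'res', np.float64(0.0002), 'slope', array([-0.08,  0.15]), 'z', np.float64(0.1426))
```

Level and within 2 mm. Lowering.

apply_moves(
  targets=[
    [[0.02, 0.05, 0.06], [0, 0, 0], 0],
    [[0, 0, 0.04], [0, 0, 0], 0],
    [[0, 0, 0.02], [0, 0, 0], 0],
  ],
)

```text
time_s: 54.05
tcp_pos: [0.6884, -0.0583, 0.1057]
eef_rot: [-177.3, 0.6, -0.1]
contact_force: [0.9, 0.0, -3.9]
gripper_width: 0.0037
```

apply_moves(
  targets=[
    [[0, 0, 0.02], [0, 0, 0], 0],
  ],
)

```text
time_s: 54.15
tcp_pos: [0.6883, -0.0584, 0.1047]
eef_rot: [-177.3, 0.6, -0.1]
contact_force: [-0.1, 0.1, -3.6]
gripper_width: 0.0037
```

```bash
python3 - <<'E'
from h import *
planr([.6886,-.0569,.136],[184.9,0,0]); s=r.get_state()
c=cam("wrist",'w36'); print('wrist',panfit(c,s['tcp_pos'][2]+.034,[s['tcp_pos'][0]-.004,s['tcp_pos'][1]+.057]))
E
```

```text
tcp [ 0.6883 -0.0584  0.1047] rot [-1.7731e+02  6.1000e-01 -1.1000e-01] shift [-0.001 -0.074 -0.78 ] turn [ 0.276  0.076 -0.019] t 54.15 F [-0.1  0.1 -3.6] w 3.7
wrist ('n', 31, 'centre', array([ 0.6856, -0.    ]), 'res', np.float64(0.0002), 'slope', array([0.26, 0.16]), 'z', np.float64(0.1374))
```

apply_moves(
  targets=[
    [[0, 0, 0.02], [0, 0, 0], 0],
    [[0, 0, 0.02], [0, 0, 0], 0],
  ],
)

```text
time_s: 54.4
tcp_pos: [0.6884, -0.0588, 0.1035]
eef_rot: [-177.3, 0.6, -0.1]
contact_force: [-2.7, -1.3, 1.8]
gripper_width: 0.0036
```

apply_moves(
  targets=[
    [[0, 0, 0.02], [0, 0, 0], 0],
  ],
)

```text
time_s: 54.5
tcp_pos: [0.6885, -0.059, 0.1033]
eef_rot: [-177.4, 0.6, -0.1]
contact_force: [-2.6, -1.5, 2.5]
gripper_width: 0.0034
```

apply_moves(
  targets=[
    [[0, 0, 0.01], [0, 0, 0], 6],
    [[0, 0, 0], [0, 0, 0], 12],
    [[0, 0, 0], [0, 0, 0], 30],
    [[0, 0, 0], [0, 0, 0], 45],
    [[0, 0, 0], [0, 0, 0], 45],
  ],
)

```text
time_s: 55.0
tcp_pos: [0.6902, -0.0584, 0.1044]
eef_rot: [-177.3, 0.3, -0.1]
contact_force: [0.2, -0.4, 0.0]
gripper_width: 0.0303
```

```bash
python3 - <<'E'
from h import *
planr([.6886,-.0569,.136],[184.9,0,0]); s=r.get_state()
c=cam("wrist",'w37'); print('wrist',panfit(c,.137,[.6855,0]))
E
```

```text
tcp [ 0.6902 -0.0584  0.1044] rot [-1.7731e+02  3.4000e-01 -8.0000e-02] shift [-0.045 -0.073 -0.787] turn [ 0.277  0.042 -0.013] t 55.0 F [ 0.2 -0.4  0. ] w 30.3
wrist ('n', 31, 'centre', array([ 6.849e-01, -6.000e-04]), 'res', np.float64(0.0002), 'slope', array([1.12, 0.04]), 'z', np.float64(0.1361))
```

View pics/w37.png

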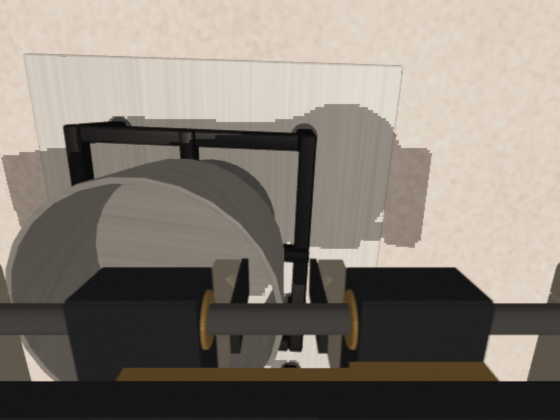

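apply_moves(
  targets=[
    [[0, 0, 0], [0, 0, 0], 45],
    [[0, 0, -0.4], [0, 0, 0], 45],
    [[0, 0, -0.8], [0, 0, 0], 45],
    [[0, 0, -0.9], [0, 0, 0], 45],
    [[0, 0, -0.8], [0, 0, 0], 45],
  ],
)

```text
time_s: 55.55
tcp_pos: [0.6878, -0.0638, 0.2167]
eef_rot: [-177.3, 1.0, -0.1]
contact_force: [-0.2, -0.6, 0.5]
gripper_width: 0.0448
```

apply_moves(
  targets=[
    [[-1, -0.3, -0.3], [0, 0, 0], 45],
    [[-1, -0.3, 0], [0, 0, 0], 45],
    [[-0.5, 0, 0], [0, 0, 0], 45],
    [[0, 0, 0], [0, 0, 0], 45],
  ],
)

```text
time_s: 55.95
tcp_pos: [0.5883, -0.0401, 0.2373]
eef_rot: [-177.3, 0.5, -0.2]
contact_force: [0.8, -0.4, 1.0]
gripper_width: 0.0448
```

```bash
python3 - <<'E'
from h import *
planr([.6,0,.25],[180,0,0]); s=r.get_state()
c=cam("wrist",'w38'); print('wrist',panfit(c,.137,[.6855,0])); print(support(c,.6855,0,zlo=.055,zhi=.072,guess=-.03))
c=cam("side",'s38'); print('side',panfit(c,.137,[.6855,0],rows=420))
c=cam("top",'t38'); print('top',panfit(c,.137,[.6855,0],rows=420))
print(support(c,.4765,.008,zlo=.055,zhi=.075,guess=-.03))
E
```

```text
tcp [ 0.5883 -0.0401  0.2373] rot [-1.7732e+02  4.8000e-01 -1.5000e-01] shift [ 0.287 -1.016 -0.272] turn [-0.335  0.059 -0.02 ] t 55.95 F [ 0.8 -0.4  1. ] w 44.8
wrist ('n', 73, 'centre', array([6.848e-01, 2.000e-04]), 'res', np.float64(0.0007), 'slope', array([-0.07, -0.03]), 'z', np.float64(0.1369))
(array([0.6857, 0.    ]), np.float64(-2.6), 'meanres mm', np.float64(2.351), 4272, 'z', np.float64(0.0633))
side ('n', 22, 'centre', array([ 0.6804, -0.0008]), 'res', np.float64(0.0017), 'slope', array([0.02, 2.02]), 'z', np.float64(0.1371))Traceback (most recent call last):
  File "<stdin>", line 5, in <module>
  File "h.py", line 76, in panfit
    T=np.array(T); A=np.c_[T[:,:2],np.ones(len(T))]; f=least_squares(lambda k:A@k-T[:,2],[0,0,zc],loss='soft_l1',f_scale=.001); k=f.x
                           ~^^^^^^
IndexError: too many indices for array: array is 1-dimensional, but 2 were indexed
```

View pics/w38.png

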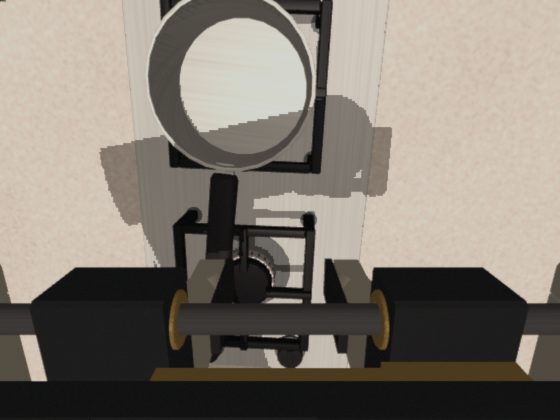

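View pics/s38.png

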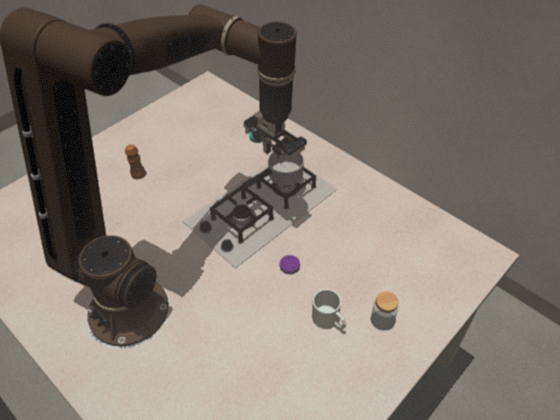

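apply_moves(
  targets=[
    [[-0.6, -0.9, 0], [-0.3, 0, 0], 45],
    [[-0.6, -0.9, 0], [0, 0, 0], 45],
    [[-0.6, -0.9, 0], [0, 0, 0], 45],
    [[-0.4, -0.9, 0], [0, 0, 0], 45],
    [[0, -0.9, 0], [0, 0, 0], 45],
  ],
)

```text
time_s: 56.6
tcp_pos: [0.5058, 0.1406, 0.2356]
eef_rot: [180.0, 0.8, -0.8]
contact_force: [1.8, -0.8, 0.2]
gripper_width: 0.0451
```

apply_moves(
  targets=[
    [[0, -0.9, 0], [0, 0, 0], 45],
    [[0, -0.9, 0], [0, 0, 0], 45],
    [[0, 0, 0], [0, 0, 0], 45],
    [[0, 0, 0], [0, 0, 0], 45],
  ],
)

```text
time_s: 57.0
tcp_pos: [0.5089, 0.2211, 0.2333]
eef_rot: [179.8, 0.8, -0.6]
contact_force: [-0.3, -0.1, -0.1]
gripper_width: 0.045
```

```bash
python3 - <<'E'
from h import *
planr([.6,0,.25],[180,0,0])
c=cam("top",'t39'); print('top',panfit(c,.137,[.6855,0],rows=420))
print(support(c,.4765,.008,zlo=.055,zhi=.075,guess=-.03),support(c,.6855,.0,zlo=.055,zhi=.075,guess=-.03)); crop(c,200,110,340,300,3.1,'t39c')
for n,u,v,z in [("mill",98,274,.138),("mug",422,274,.09),("jar",475,238,.11)]: print(n,dep(c,u,v).round(3))
E
```

```text
tcp [0.5089 0.2211 0.2333] rot [179.83   0.85  -0.62] shift [ 2.332  5.503 -0.436] turn [ 0.021  0.106 -0.078] t 57.0 F [-0.3 -0.1 -0.1] w 45.0
top ('n', 33, 'centre', array([0.6843, 0.0007]), 'res', np.float64(0.0006), 'slope', array([0.32, 0.78]), 'z', np.float64(0.1371))
(array([0.4765, 0.008 ]), np.float64(-1.72), 'meanres mm', np.float64(0.089), 659, 'z', np.float64(0.0647)) (array([ 0.6873, -0.0027]), np.float64(-2.39), 'meanres mm', np.float64(11.57), 1192, 'z', np.float64(0.0712))
mill [0.367 0.437 0.139]
mug [ 0.381 -0.455  0.008]
jar [ 0.482 -0.568  0.109]
```

View pics/t39c.png

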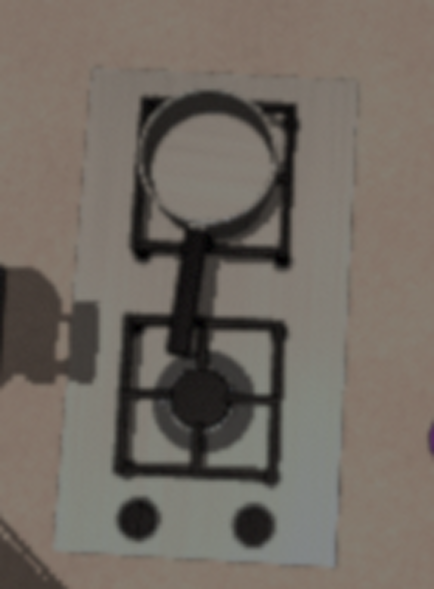

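View pics/t39.png

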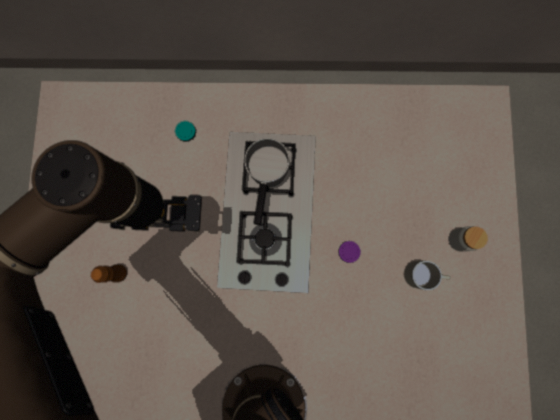

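The top view shows the pan centred over the rear support and the front burner complete. The mill, mug and jar are unmoved and the arm is clear. Handing in.

```bash
python3 - <<'E'
from plant import r
print(r.close_job()); print(r.get_state()['time_s'])
E
```

```text
the job is handed in; nothing more can be done
None
the job is handed in; nothing more can be done
```

I rebuilt both burners, stood a pan support over each, and put the saucepan on the rear burner. There was no kettle in this start. I handed the job in at about 57 s of the 208 s allowed. The hand-in gave no verdict, so this rests on my own measurements.

| Part | Offset from burner centre | Other readings |
|---|---|---|
| Rear crown and cap | about 1 mm | tops at 36 and 47 mm, as expected |
| Front crown and cap | about 1.5 mm | same heights |
| Rear support (measured before the pan went on) | under 1 mm | square with the hob |
| Front support | about 1.5 mm | within about 1° of square |
| Saucepan | about 1 mm | level to under 1°, rim at 137 mm |

- **Left alone:** the turquoise and purple discs were not used. The mill and jar read where they started, and the mug looks unmoved.
- **Fingertip length did not match:** the stated `nose_length` of 17 mm was wrong in practice. The fingertips are really about 4 mm behind the TCP, so my first attempts closed above the crown without touching it. I corrected from depth readings and contact force.
- **Saucepan was knocked:** it had moved about 27 mm towards the pepper mill during the run. Pinching its handle would have hit the mill, so I picked it up by the rim instead.
- **Weak final checks:** the last top-view fit of the rear support was distorted by the pan on it (residual 11.6 mm), so I relied on the earlier fit and on the picture, where it looked square. The side camera's pan fit also disagreed, showing 2° of slope and a 5 mm shift, but it saw few rim points. The wrist and top views agreed with each other.

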